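Lay out the bun samples in the display tray

ROBOT

A 6-joint arm with a two-finger parallel gripper is mounted at the origin on the work surface. World frame = base frame: x ahead of the robot, y to its left, z up, the work surface at z = 0. Lengths are in mm, angles in rad, forces in N, time in s.
With the tool pointing down it reaches from about 275 to 1000 mm from the base axis. Payload 8.4 kg.
Tool frame: the origin (TCP) lies at the very end of the fingers, on their centre line; the grasp point (between the pads) lies behind it (r.grip_point_offset is the x of the grasp point in the tool frame, in mm); x points along the fingers, z is the direction in which the jaws open and shut, and the axes are right-handed (so a half turn about x gives the same grasp; the last joint's range is limited). The gripper opens to 85 mm and grips with 20 to 120 N. Pads are 22 mm wide; open, the fingers measure 114 mm over their backs; the gripper's body (76 mm by 85 mm) begins 54 mm behind the grasp point. The pads swing forward as they close: fully open they stand 13 mm farther back than shut.
Start: joints at [1.226, 0.353, 1.633, -0, 1.155, -0.002], TCP at [210.077, 588.639, 209.881] pointing down, gripper open.
Joint ranges: [-2.63, 2.63], [-0.92, 2.1], [0.06, 2.66], [-1.3, 4.44], [0, 2.69], [-3.02, 3.02]. Speed limits (rad/s): [2.22, 2.22, 2.79, 3.14, 3.14, 3.14].

INTERFACE

Orientations are given as [roll, pitch, yaw] about the fixed x, y, z axes, in that order (R = Rz(yaw) Ry(pitch) Rx(roll)).
In Python, from rig import r, vision, order gives the robot as it stands. The module is installed in compiled form; this text tells all that it offers.
- The arm moves only by the tool step_arm, never from a script. Its argument "rows" is a list of rows, each a list of 7 numbers: the shift along the world's x, y, z in mm, then the turn, a rotation vector about the world's x, y, z in rad, then the finger opening in mm, from 0 to 85.4. A call has exactly 8 rows; each row is the pose to reach, as a shift and turn from the pose measured when the call began; what a row does not reach only later rows make up. A row lasts 1/8 s, in which the tool goes at most 62.5 mm and 10.7 degrees, less where a joint would pass 70% of its speed; a pose out of reach is approached as far as the arm can. A call with a gripper value outside its range is refused whole. The fingers move at their own pace and stop on an object; "force" is the grip in N (left out, the last holds). Time passes only in rows, so rows that repeat a pose let the fingers close, or fill a call up. It gives the time, the measured TCP pose, the force and the opening at its end, in the units of the state.
- r.sense(): the state, without advancing time (a new reading comes with each control period).
- vision.grab_frame(name): name is "side" or "top" or "wrist"; returns (picture, depth): 420x560x3 uint8, red, green, blue; 420x560 float32, mm along the optical axis (not along the pixel's ray), 0 where there is no reading.
- vision.camera_info(name): a dict with "K" (3x3 intrinsics, pixels), "origin" and "attitude" of the camera in the world; the wrist camera has in their place "tool_from_camera" (4x4, takes a point from camera to tool coordinates, whose origin is the TCP and whose axes are the tool frame's). Camera axes: x right, y down, z forward; pixel columns grow to the right and rows downward; lengths in mm; the calibration is good to about 2 mm. A picture is of the moment at which its call begins: read the wrist's pose just before it. camera_info takes no time and is no camera call.
- order.sign_off(): hands the job in, once; it reports no verdict.
The state is a dict: "clock": time; "qpos": joint angles; "qvel": joint speeds; "joint_efforts": joint torques, N m; "eef_pos": TCP position; "tcp_rot": TCP orientation; "contact_force": force on the tool from outside, world axes, zero at the start; "wrist_torque": the same for the moment, N m; "opening": opening from 0.0 (shut) to 1.0 (fully open).
Only numpy, scipy, OpenCV 4.12 (cv2) and the standard library are available. Lean on these libraries where they do the work, as an engineer would, in place of code of your own. Each camera call takes 0.05 s, during which the arm holds its last target.

TASK

Complete the wooden display tray from the baking sheet: lay the long roll in the cell directly behind the round bun already in the tray, the topknot bun in the cell directly behind the square bun already there, stand the wooden riser block in the front cell between those two, and set the ring bun centred on top of the riser. Set each level and about the middle of its cell; behind means further from the robot, towards the tray's high back rail. One of each kind is enough, so leave the spare round and spare square bun where they are on the sheet, and leave the two buns already in the tray in place.

Things in the scene. Friction and masses are not known exactly. Their poses are not given: they have to be found in the camera images.
- tray: Fixed wooden tray 182 (x) by 282 (y) mm. Origin: centre of underside, on the counter; x to its back, y to its left. 3 by 2 cells 84 mm square, centres at x -44 (front), +44 (back), y +88, 0, -88 mm; floor at z 8, partitions (4 thick) and rims to z 14, back rail to z 30 mm. Back middle cell: fixed card holder to z 57 mm. Round and square bun in the front corner cells, either way round.
- sheet: Fixed dark steel baking sheet 240 (x) by 345 (y) mm, rim 12 mm high, floor 3 mm above the counter, on the other side from the tray. Origin: centre of its underside; x away from the robot, y to the left. Six loose pieces stand on it in two rows of three, shuffled, roughly 110 mm apart.
- tray_round: Round dome bun sample, 60 mm across, 40 mm high, fine pale seeds at the crown, already standing in a front corner cell of the tray. Loose. Origin: centre of its underside. Leave it standing.
- tray_square: Square bun sample, 54 by 54 mm, 38 mm high, rounded edges, flat darker top, already standing in the other front corner cell of the tray. Loose. Origin: centre of its underside. Leave it standing.
- riser: Plain pale plywood riser block, 58 by 58 mm, 40 mm high, flat sides along its x and y axes, loose on the baking sheet, about 85 g. Origin: centre of its underside; z up.
- ring_bun: Hard lacquered display sample, golden brown, standing loose on the baking sheet at the start. Ring shape, 62 mm outside diameter, 12 mm hole, 25 mm high, about 60 g. Origin: centre of its underside; z up.
- long_roll: Hard lacquered display sample, golden brown, standing loose on the baking sheet at the start. Long roll with rounded edges and three pale slashes on top, 70 mm along its x axis, 40 mm wide along y, 36 mm high, about 70 g. Origin: centre of its underside; z up.
- topknot_bun: Hard lacquered display sample, golden brown, standing loose on the baking sheet at the start. Small round bun 52 mm in diameter (upright side from 8 to 30 mm height) with a darker ball of 28 mm diameter on top, 58 mm high in all, about 65 g. Origin: centre of its underside; z up.
- spare_round: Hard lacquered display sample, golden brown, standing loose on the baking sheet at the start. Spare: same shape as the round bun in the tray (60 mm across, 40 mm high). Not needed: leave it. Origin: centre of its underside.
- spare_square: Hard lacquered display sample, golden brown, standing loose on the baking sheet at the start. Spare: same shape as the square bun in the tray (54 by 54 mm, 38 mm high). Not needed: leave it. Origin: centre of its underside.
There are look-alikes about, which are no part of the job. Leave any black look-alike of the riser alone. What is shaped like the ring_bun but turquoise is not meant.

How it is judged:
By the outcome, as a careful person would: the job done as asked, in the order asked, and still so for the second after the job is handed in, with the robot touching nothing.
It also fails if it takes over 122 s, if anything falls off the work surface, if the arm or the gripper's body presses on something with over 40 N, if the wrist force passes 120 N, or if a joint passes its speed limit or range.

## Working session

There is one attempt and no reset: what is moved stays moved. The work goes in short steps, Python scripts to look and compute and a tool call to move; the robot and the scene stay as the last step left them, time stands still between calls to the robot, and variables do not carry over. Pictures are saved under pics/ and viewed, and the job is handed in when it is done.

Besides the shell and the picture viewer there is one more tool, called as name(argument=value, ...), one argument or row to a line, values as JSON. step_arm: Moves the arm, as the interface text tells. Its arguments: {"type":"object","properties":{"rows":{"type":"array"},"force":{"type":"number"}},"required":["rows"]}

```bash
mkdir -p pics; cat > h.py <<'E'
from rig import r, vision, order
import numpy as np, cv2
from scipy.spatial.transform import Rotation as Ro
def save(n,im): cv2.imwrite('pics/'+n,im[:,:,::-1])
E
python3 - <<'E'
from h import *
s=r.sense();print(s, r.grip_point_offset)
for n in ['side','top','wrist']:
    im,d=vision.grab_frame(n); save(n+'0.png',im); np.savez('pics/'+n+'0.npz',im=im,d=d); print(n,vision.camera_info(n),d.min(),d.max())
E
```

```text
{'clock': 0.0, 'qpos': array([ 1.22559885e+00,  3.53660867e-01,  1.63413856e+00, -2.54137661e-05,
        1.15517741e+00, -2.42349156e-03]), 'qvel': array([-7.12476195e-04, -6.01024061e-04,  5.26144377e-05, -6.45144060e-05,
       -1.37908336e-03, -8.35058958e-04]), 'joint_efforts': array([ 1.95405759e-03, -6.05253553e+01, -3.42065227e+01,  1.85974814e-04,
        9.22585255e-03, -6.12338476e-05]), 'eef_pos': array([209.91520822, 588.161494  , 209.15185768]), 'tcp_rot': array([-3.12723085,  1.56941196, -1.89919822]), 'contact_force': array([-0.6900449 ,  1.05268929,  0.53938632]), 'wrist_torque': array([-0.00528455, -0.032159  , -0.01824103]), 'opening': 1.0019560944163737} -18.700000000000003
side {'K': array([[437.49188801,   0.        , 289.19216175],
       [  0.        , 437.49188801, 210.86410953],
       [  0.        ,   0.        ,   1.        ]]), 'origin': array([  89.23971535, -680.17160908,  831.93696858]), 'attitude': array([-2.35699586,  0.00626134, -0.47504641])} 0.0 3532.642
top {'K': array([[382.55313759,   0.        , 284.3058074 ],
       [  0.        , 382.55313759, 212.76463824],
       [  0.        ,   0.        ,   1.        ]]), 'origin': array([330.40873004,  10.88306644, 777.97048791]), 'attitude': array([-3.01265197e+00, -2.38608327e-03, -1.58037739e+00])} 0.0 851.11743
wrist {'K': array([[307.51716481,   0.        , 278.91337922],
       [  0.        , 307.51716481, 205.76951987],
       [  0.        ,   0.        ,   1.        ]]), 'tool_from_camera': array([[-4.42680813e-04, -3.15971364e-01,  9.48768624e-01,
        -1.63736134e+02],
       [ 1.57918666e-03, -9.48767754e-01, -3.15970338e-01,
         8.10446140e+01],
       [ 9.99998655e-01,  1.35840875e-03,  9.18979045e-04,
         5.03939700e-02],
       [ 0.00000000e+00,  0.00000000e+00,  0.00000000e+00,
         1.00000000e+00]])} 0.0 513.4367
```

View pics/top0.png

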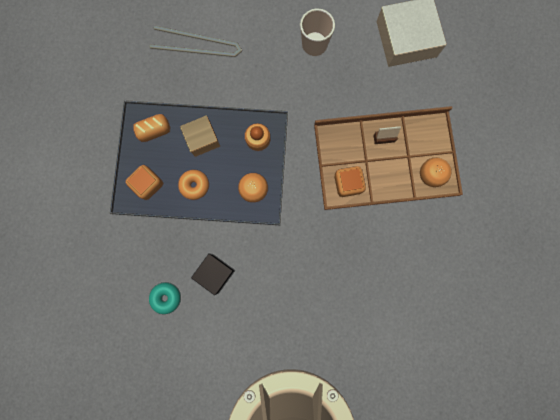

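View pics/side0.png

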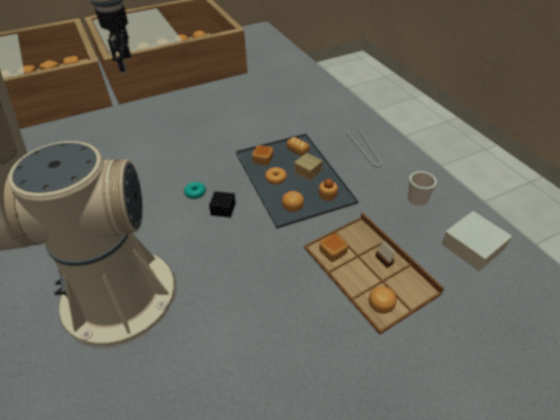

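View pics/wrist0.png

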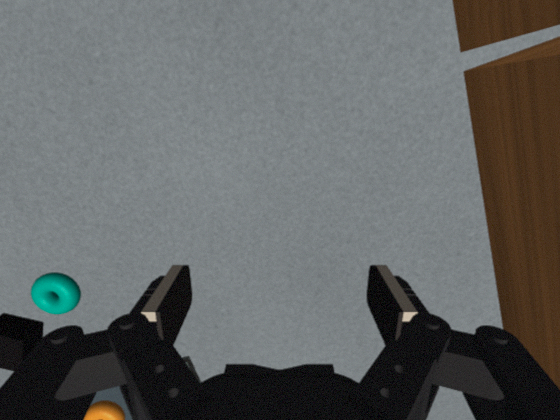

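The top view shows everything. On the sheet, left: long roll (151,127), pale riser (199,134), topknot (257,135), spare square (143,181), golden ring (193,184), spare round (253,187). In the tray, right: square front-left (350,180), round front-right (436,172), card holder (388,134). The black block (213,274) and turquoise ring (165,298) are the look-alikes, both off the sheet.

```bash
cat >> h.py <<'E'
def cloud(n,d):
    c=vision.camera_info(n);K=c['K'];v,u=np.mgrid[:420,:560]
    P=np.stack([(u-K[0,2])/K[0,0]*d,(v-K[1,2])/K[1,1]*d,d],-1)
    return P@Ro.from_euler('xyz',c['attitude']).as_matrix().T+c['origin']
def ray(n,uv,z):
    c=vision.camera_info(n);K=c['K'];w=Ro.from_euler('xyz',c['attitude']).as_matrix()@np.array([(uv[0]-K[0,2])/K[0,0],(uv[1]-K[1,2])/K[1,1],1])
    o=np.array(c['origin']);return o+w*(z-o[2])/w[2]
E
python3 - <<'E'
from h import *
z=np.load('pics/top0.npz');im,d=z['im'],z['d'];W=cloud('top',d)
H=W[...,2]
print('counter',np.median(H[240:260,300:400]),'sheet floor',np.median(H[155:160,210:235]))
m=((H>18)&(d>0)).astype(np.uint8); m[:95]=0;m[230:]=0;m[:,300:]=m[:,300:]
n,l,st,c=cv2.connectedComponentsWithStats(m)
for i in range(1,n):
    if st[i,4]<60: continue
    P=W[l==i]; top=np.percentile(P[:,2],98)
    Q=P[:,:2].astype(np.float32); rc=cv2.minAreaRect(Q)
    print(c[i].round(),st[i,4],'ztop',top.round(1),'rect',np.round(rc[0],1),np.round(rc[1],1),round(rc[2],1),'med',np.median(P,0).round(1))
hsv=cv2.cvtColor(im,cv2.COLOR_RGB2HSV)
print(hsv[190,390],hsv[150,340],hsv[250,400])
big=cv2.resize(im[90:225,300:475],None,fx=4.5,fy=4.5,interpolation=cv2.INTER_CUBIC);save('tray_big.png',big)
big=cv2.resize(im[95:230,105:295],None,fx=4.2,fy=4.2,interpolation=cv2.INTER_CUBIC);save('sheet_big.png',big)
E
```

```text
counter -0.048458492664565256 sheet floor 3.081294127123556
[383. 115.] 608 ztop 32.4 rect [ 629.1 -196.1] [  6.9 281.5] 5.6 med [ 628.2 -194.    28.9]
[151. 127.] 689 ztop 41.4 rect [605.5 277.6] [38.6 69.9] 20.2 med [602.4 273.9  37. ]
[199. 135.] 935 ztop 45.8 rect [587.2 177.8] [58.9 58.2] 22.9 med [583.4 176.4  42.8]
[257. 136.] 544 ztop 61.0 rect [584.1  61.3] [49.8 49.9] 40.8 med [578.6  59.9  41.4]
[387. 134.] 341 ztop 57.5 rect [ 582.5 -200. ] [21.9 44.6] 1.0 med [ 583.2 -198.2   37.3]
[435. 172.] 739 ztop 48.3 rect [ 507.3 -294.2] [58.7 56. ] 15.9 med [ 504.7 -289.5   42. ]
[144. 182.] 776 ztop 43.8 rect [492.7 287.1] [52.8 53.1] 45.5 med [490.8 283.9  40.3]
[350. 181.] 779 ztop 48.8 rect [ 489.8 -122.5] [54.  54.2] 10.2 med [ 486.5 -120.4   45.3]
[193. 184.] 670 ztop 29.9 rect [488.6 191.7] [57.8 61.1] 2.1 med [487.5 190.1  26.2]
[253. 187.] 690 ztop 43.9 rect [480.2  71.2] [58.4 56.7] 86.6 med [477.8  69.4  37.7]
[ 15 101 171] [ 16 101 162] [ 45   4 122]
```

View pics/tray_big.png

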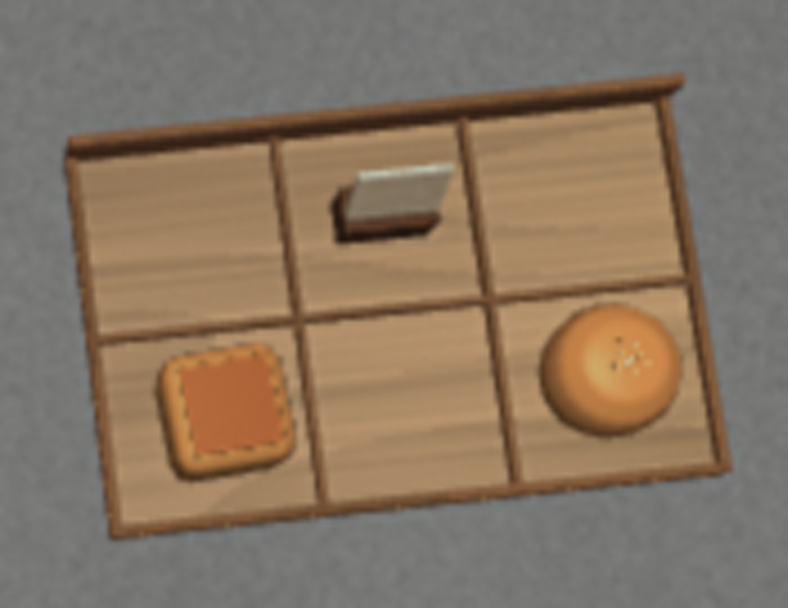

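View pics/sheet_big.png

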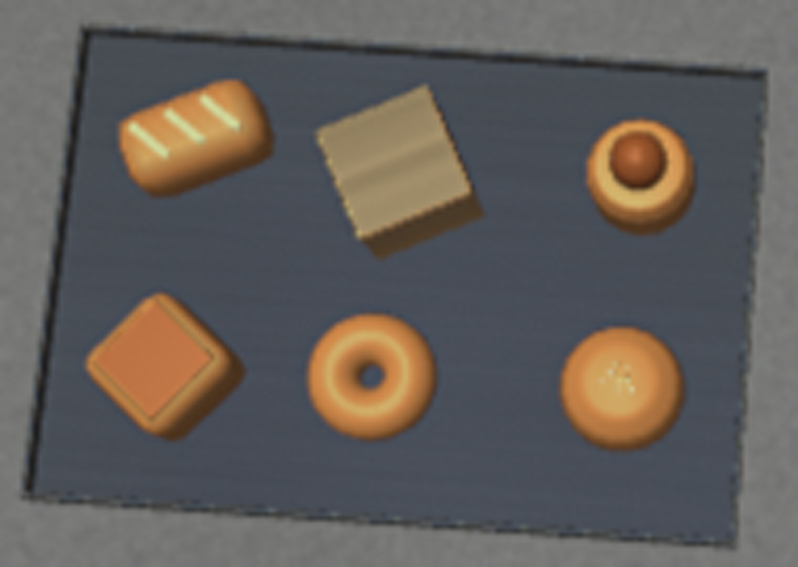

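```bash
python3 - <<'E'
from h import *
f=lambda p:((p[0]+.5)/4.5-.5+300,(p[1]+.5)/4.5-.5+90)
a=ray('top',f((297,320)),14);b=ray('top',f((488,298)),14);print(a,b,(a+b)/2,np.linalg.norm(a-b),np.degrees(np.arctan2(*(a-b)[:2][::1]*[-1,1])))
z=np.load('pics/top0.npz');im,d=z['im'],z['d'];W=cloud('top',d);H=W[...,2]
reg=np.zeros(H.shape,bool);reg[100:215,310:468]=1
hsv=cv2.cvtColor(im,cv2.COLOR_RGB2HSV)
m=reg&(hsv[...,1]>60)&(H>3)
rc=cv2.minAreaRect(W[m][:,:2].astype(np.float32));print('tray all',rc)
m=reg&(H>11.5)&(H<17);rc=cv2.minAreaRect(W[m][:,:2].astype(np.float32));print('rim',rc)
# top-plane fits
for n,(u,v),lo,hi in [('riser',(199,134),41,46),('knot',(257,135),9,62),('ballk',(257,133),44,62),('ring',(193,184),8,30),('roll',(151,127),15,45),('sq',(350,180),42,50)]:
    k=reg*0>1; k=np.zeros(H.shape,bool);k[v-25:v+26,u-25:u+26]=1
    m=(k&(H>lo)&(H<hi)&(hsv[...,1]>60)).astype(np.uint8)
    nn,l,st,c=cv2.connectedComponentsWithStats(m);i=1+np.argmax(st[1:,4]);P=W[l==i]
    rc=cv2.minAreaRect(P[:,:2].astype(np.float32));ci=cv2.minEnclosingCircle(P[:,:2].astype(np.float32))
    print(n,np.round(rc[0],1),np.round(rc[1],1),rc[2],'circ',np.round(ci[0],1),ci[1])
# turquoise excluded; side view check
z=np.load('pics/side0.npz');im,d=z['im'],z['d'];W=cloud('side',d);H=W[...,2]
m=((H>18)&(H<70)&(d>0)).astype(np.uint8);m[:,:230]=0
nn,l,st,c=cv2.connectedComponentsWithStats(m)
for i in range(1,nn):
    if st[i,4]<60: continue
    P=W[l==i];rc=cv2.minAreaRect(P[:,:2].astype(np.float32));print('side',c[i].round(),np.round(rc[0],1),np.round(rc[1],1),round(rc[2],1),np.percentile(P[:,2],98).round(1))
R=r.sense();M=Ro.from_euler('xyz',R['tcp_rot']).as_matrix();print(M.round(3))
E
```

```text
[ 535.52382955 -159.66883272   14.        ] [ 545.05373618 -247.31541286   14.        ] [ 540.28878286 -203.49212279   14.        ] 88.16315630546391 6.205453608453984
tray all ((488.40838623046875, -162.83929443359375), (279.5634765625, 377.3826904296875), 5.755479335784912)
rim ((539.244384765625, -205.36178588867188), (178.64561462402344, 283.12152099609375), 5.531465530395508)
riser [587.6 177.8] [57.8 57.4] 23.00376319885254 circ [586.8 177.4] 38.86732864379883
knot [584.   61.4] [49.8 49.6] 40.766700744628906 circ [585.1  61.5] 25.86932373046875
ballk [584.   61.5] [25.3 25.8] 43.01496505737305 circ [585.   61.6] 13.62317943572998
ring [488.4 191.1] [59.7 59.6] 44.63948440551758 circ [488.6 191.6] 30.65195083618164
roll [605.5 277.6] [38.6 69.9] 20.22336196899414 circ [605.5 277.5] 35.079097747802734
sq [ 489.8 -122.3] [50.6 50.8] 9.718754768371582 circ [ 489.2 -122.6] 32.340755462646484
side [546.   5.] [2174.2  723.8] [219.   26.8] 89.1 67.6
side [238.  64.] [635.4 821.7] [75.1 19.9] 0.6 69.0
side [304. 157.] [592.4 224.9] [175.1  76.6] 83.4 45.8
side [263. 153.] [491.8 285.7] [53.3 52.8] 40.5 44.3
side [276. 174.] [488. 189.] [56.3 56.1] 31.5 30.7
side [421. 186.] [800.7 -60.3] [72.4 66.8] 31.5 69.8
side [328. 189.] [581.3  56.8] [40.3 49. ] 65.8 60.4
side [293. 200.] [478.9  69.4] [55.8 57.4] 19.1 44.5
side [232. 200.] [332.9 133.4] [55.8 12.5] 66.0 42.3
side [477. 238.] [ 810.8 -260.4] [117.  110.7] 11.0 53.3
side [403. 252.] [ 627.6 -195.8] [  9.7 282.1] 5.7 33.0
side [333. 247.] [ 488.8 -124.2] [55.1 54.4] 10.9 49.6
side [386. 254.] [ 581.4 -200.4] [23.  45.6] 15.0 57.6
side [382. 299.] [ 506.4 -297.8] [57.  55.8] 6.5 49.1
[[-0.    -0.942  0.336]
 [-0.001  0.336  0.942]
 [-1.    -0.    -0.001]]
```

The roll, at (151,127) px, has slashes on it. Its long axis lies at 110°, so the jaws go at 20°. First I hover above it with the jaws half open.

step_arm(
  rows=[
    [50,-39,-5,0,0,-0.125,85],
    [100,-78,-10,0,0,-0.25,75],
    [150,-117,-20,0,0,-0.375,66],
    [200,-156,-30,0,0,-0.5,60],
    [250,-195,-45,0,0,-0.625,60],
    [300,-234,-60,0,0,-0.75,60],
    [350,-273,-75,0,0,-0.876,60],
    [395,-311,-90,0,0,-0.876,60],
  ],
  force=35,
)

```text
clock: 1.15
eef_pos: [597.4, 283.3, 121.6]
tcp_rot: [3.033, 1.57, -2.9]
contact_force: [0.3, 0.3, 0.7]
opening: 0.701
```

```bash
cat >> h.py <<'E'
def st():
    s=r.sense();M=Ro.from_euler('xyz',s['tcp_rot']).as_matrix()
    print('t',round(s['clock'],2),'pos',s['eef_pos'].round(1),'jawyaw',np.degrees(np.arctan2(M[1,2],M[0,2])).round(2),'xdir',M[:,0].round(3),'F',np.round(s['contact_force'],1),'open',round(s['opening']*85.4,1),'q',s['qpos'].round(2))
    return s,M
def wcloud():
    s,M=st();im,d=vision.grab_frame('wrist');c=vision.camera_info('wrist');K=c['K'];v,u=np.mgrid[:420,:560]
    P=np.stack([(u-K[0,2])/K[0,0]*d,(v-K[1,2])/K[1,1]*d,d],-1);T=c['tool_from_camera']
    Tl=P@T[:3,:3].T+T[:3,3];return im,d,Tl,Tl@M.T+s['eef_pos']
E
python3 - <<'E'
from h import *
im,d,T,W=wcloud();save('w1.png',im)
m=(d>0)&(d<250)&(abs(T[...,1])<15)&(T[...,0]>-60)&(T[...,0]<20)
P=T[m]
for s in(-1,1):
    q=P[P[:,2]*s>0];print(s,len(q),'xmax',np.percentile(q[:,0],99),'z at tip',np.median(q[q[:,0]>np.percentile(q[:,0],90)],0))
k=(W[...,2]>18)&(W[...,2]<45)&(d>130)
n,l,stt,c=cv2.connectedComponentsWithStats(k.astype(np.uint8))
for i in range(1,n):
    if stt[i,4]>500:
        rc=cv2.minAreaRect(W[l==i][:,:2].astype(np.float32));print(c[i].round(),np.round(rc[0],1),np.round(rc[1],1),round(rc[2],1))
im,d=vision.grab_frame('side');save('s1.png',cv2.resize(im[60:260,180:420],None,fx=3.3,fy=3))
E
```

```text
t 1.15 pos [597.4 283.3 121.6] jawyaw 20.06 xdir [-0.001 -0.    -1.   ] F [0.3 0.3 0.7] open 59.8 q [0.44 0.5  1.62 0.   1.02 0.09]
-1 1687 xmax -27.54435877641998 z at tip [-30.55691333   4.54450989 -29.80103705]
1 1686 xmax -27.071452392510576 z at tip [-30.38330526   3.95998415  30.35138851]
[162. 151.] [492.9 290.6] [52.4 54. ] 45.8
[286. 205.] [605.1 281.1] [39.9 67.2] 21.3
[138. 244.] [488.9 195. ] [57.9 60. ] 76.9
[239. 295.] [590.4 181.2] [50.4 59.4] 22.1
```

View pics/w1.png

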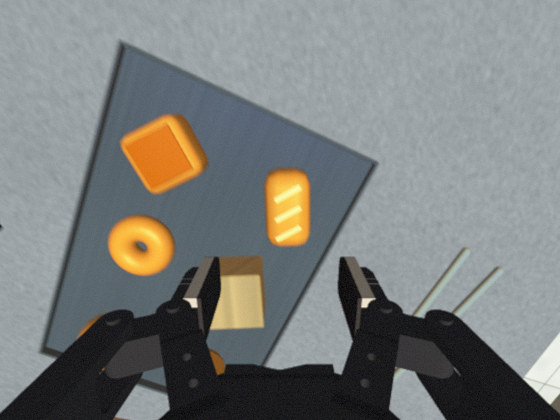

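```bash
python3 - <<'E'
from h import *
im,d,T,W=wcloud()
for u,v in [(348,262),(348,270),(360,262),(360,280),(365,300),(345,300),(345,280),(380,280),(205,262),(216,300)]: print(u,v,d[v,u].round(),T[v,u].round(1))
k=(W[...,2]>18)&(W[...,2]<45)&(d>130)
n,l,stt,c=cv2.connectedComponentsWithStats(k.astype(np.uint8))
for i in range(1,n):
    if stt[i,4]>500:
        rc=cv2.minAreaRect(W[l==i][:,:2].astype(np.float32));print(c[i].round(),np.round(rc[0],1),np.round(rc[1],1),round(rc[2],1))
E
```

```text
t 1.25 pos [599.1 280.2 120.1] jawyaw 19.93 xdir [-0.002 -0.002 -1.   ] F [-0.3  0.8  0.8] open 59.6 q [ 0.44  0.5   1.62 -0.    1.02  0.09]
348 262 144.0 [-35.1  10.7  32.9]
348 270 135.0 [-44.4  11.8  30.8]
360 262 320.0 [121.6 -75.4  84.9]
360 280 129.0 [-51.1  11.   34.5]
365 300 116.0 [-64.5  10.6  33.1]
345 300 138.0 [-45.7  -2.7  30.2]
345 280 140.0 [-41.6   5.   30.5]
380 280 325.0 [120.  -95.8 107.4]
205 262 143.0 [-36.5  11.3 -33.9]
216 300 148.0 [-37.3  -8.9 -29.9]
[161. 147.] [492.8 290.5] [52.3 54. ] 45.3
[286. 201.] [605.  281.3] [39.8 66.9] 21.6
[137. 242.] [488.9 194.8] [57.5 60.7] 71.3
[239. 293.] [590.9 181.6] [48.7 58.7] 22.9
```

View pics/s1.png

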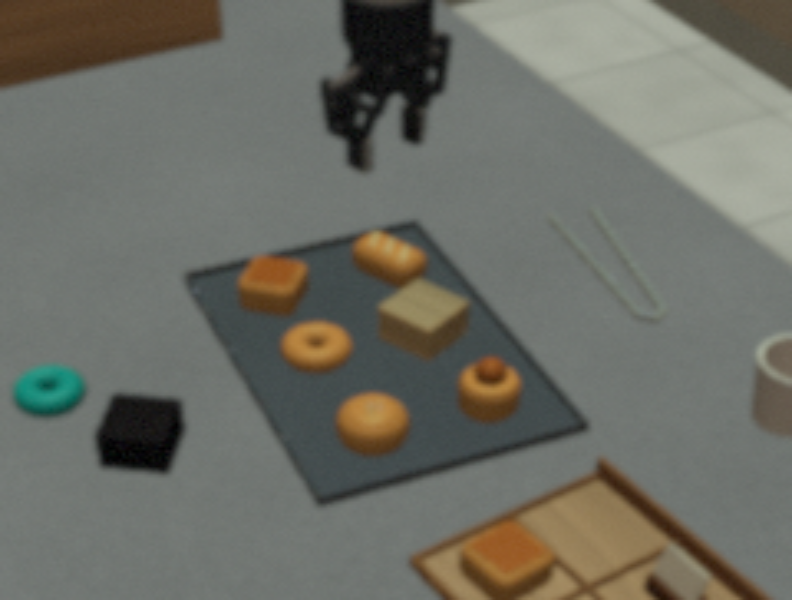

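```bash
python3 - <<'E'
from h import *
s,M=st()
for n in('side','top'):
    im,d=vision.grab_frame(n);W=cloud(n,d);T=(W-s['eef_pos'])@M
    m=(d>0)&(abs(T[...,0]+20)<40)&(abs(T[...,1])<25)&(abs(T[...,2])<60)
    P=T[m];print(n,len(P))
    for g in(-1,1):
        q=P[P[:,2]*g>0]
        if len(q): 
            print(g,np.percentile(q[:,0],[50,90,99,100]).round(1)); print(q[np.argsort(-q[:,0])][:6].round(1))
im,d,T,W=wcloud();print('wrist sheet floor',np.median(W[150:250,220:250,2]),'roll top',W[180:230,275:300,2].max())
E
```

```text
t 1.3 pos [597.3 282.1 120.7] jawyaw 19.95 xdir [-0.003 -0.001 -1.   ] F [-0.4  1.3  0.2] open 60.4 q [ 0.44  0.5   1.62 -0.    1.02  0.09]
side 145
-1 [-45.7 -34.6 -26.9 -26.6]
[[-26.6   6.  -34.5]
 [-27.   -2.1 -34.9]
 [-29.2  -8.6 -33.6]
 [-30.4  -8.6 -29.4]
 [-31.3  -8.8 -37.9]
 [-32.2  -8.3 -33.3]]
1 [-44.9 -31.8 -27.9 -26.8]
[[-26.8   1.8  33.1]
 [-28.2   8.2  31.5]
 [-28.7  -8.1  30.6]
 [-30.2  -4.   30.9]
 [-30.6   3.5  30.5]
 [-31.    1.   32.1]]
top 152
-1 [-42.9 -33.5 -30.2 -27.1]
[[-27.1  -6.1 -35.8]
 [-32.2  -9.5 -37.2]
 [-32.8  -6.5 -36.4]
 [-33.  -10.8 -34.3]
 [-33.2  -8.7 -35.5]
 [-33.2  -8.2 -37.2]]
1 [-41.9 -29.9 -27.6 -27.5]
[[-27.5  -7.4  30.7]
 [-27.6  -2.   30.8]
 [-27.7  -5.9  31.2]
 [-28.   -3.8  29.9]
 [-28.5   1.5  29.7]
 [-28.8   3.   30.2]]
t 1.4 pos [595.6 284.5 121.8] jawyaw 20.12 xdir [-0.002 -0.001 -1.   ] F [-0.7 -0.   1. ] open 60.0 q [0.44 0.5  1.63 0.   1.02 0.09]
wrist sheet floor 2.5689183290282074 roll top 285.54290680085137
```

```bash
python3 - <<'E'
from h import *
z=np.load('pics/wrist0.npz');d=z['d'];c=vision.camera_info('wrist');K=c['K'];v,u=np.mgrid[:420,:560]
P=np.stack([(u-K[0,2])/K[0,0]*d,(v-K[1,2])/K[1,1]*d,d],-1);Tm=c['tool_from_camera'];T=P@Tm[:3,:3].T+Tm[:3,3]
m=(d>0)&(d<220)&(abs(T[...,1])<15)&(T[...,0]>-70)&(T[...,0]<20)
q=T[m];print(np.percentile(q[:,0],[50,90,99,100]),q[np.argsort(-q[:,0])][:5].round(1))
p=[r.sense()['eef_pos'] for _ in range(5)];print(p)
ps=[]
for _ in range(4):
    vision.grab_frame('top'); ps.append(r.sense()['eef_pos'].round(1))
print(ps)
E
```

```text
[-55.56021936 -41.23526336 -35.26566671 -33.65367782] [[-33.7   4.3 -42.7]
 [-33.9  -1.4  43.2]
 [-33.9  -5.4  43.1]
 [-34.    0.3  43.1]
 [-34.   -0.5 -42.6]]
[array([595.37282128, 285.1670281 , 122.21678075]), array([595.37282128, 285.1670281 , 122.21678075]), array([595.37282128, 285.1670281 , 122.21678075]), array([595.37282128, 285.1670281 , 122.21678075]), array([595.37282128, 285.1670281 , 122.21678075])]
[array([595.2, 285.6, 122.5]), array([595.2, 285.8, 122.6]), array([595.2, 285.8, 122.7]), array([595.4, 285.8, 122.7])]
```

```bash
cat >> h.py <<'E'
def blobs(W,d,lo=18,hi=48,mn=500):
    k=(W[...,2]>lo)&(W[...,2]<hi)&(d>130)
    n,l,s,c=cv2.connectedComponentsWithStats(k.astype(np.uint8))
    for i in range(1,n):
        if s[i,4]>mn:
            Q=W[l==i][:,:2].astype(np.float32)
            rc=cv2.minAreaRect(Q);print(c[i].round(),np.round(rc[0],1),np.round(rc[1],1),round(rc[2],1),'circ',np.round(cv2.minEnclosingCircle(Q)[0],1),'top',np.percentile(W[l==i][:,2],98).round(1))
def tips(T,d):
    m=(d>0)&(d<220)&(abs(T[...,1])<13)&(T[...,0]>-70)&(T[...,0]<20)
    for g in(-1,1):
        q=T[m&(T[...,2]*g>0)];q=q[np.argsort(-q[:,0])][3:30];print('tip',g,np.median(q,0).round(1))
E
python3 - <<'E'
from h import *
im,d,T,W=wcloud();blobs(W,d);tips(T,d)
E
```

```text
t 1.65 pos [595.4 285.8 122.7] jawyaw 20.26 xdir [-0.001 -0.    -1.   ] F [-0.2  0.5 -0.3] open 60.1 q [0.45 0.49 1.63 0.   1.02 0.09]
[165. 154.] [493.  290.6] [52.4 54. ] 45.0 circ [492.4 289.8] top 42.3
[287. 208.] [605.1 281.2] [40. 67.] 21.5 circ [603.6 280.1] top 39.9
[140. 246.] [489.  194.7] [58.9 59.2] 11.6 circ [488.7 193.8] top 28.3
[240. 297.] [588.9 180.9] [52.8 59.6] 22.8 circ [588.1 180.4] top 43.6
tip -1 [-27.3   0.6 -29.7]
tip 1 [-27.2   1.3  30.3]
```

step_arm(
  rows=[
    [5,-3,0,0,0,0.01,57],
    [9.5,-5,-15,0,0,0.01,57],
    [9.5,-5,-35,0,0,0.01,57],
    [9.5,-5,-55,0,0,0.01,57],
    [9.5,-5,-75,0,0,0.01,57],
    [9.5,-5,-90,0,0,0.01,57],
    [9.5,-5,-100,0,0,0.01,57],
    [9.5,-5,-100,0,0,0.01,57],
  ],
)

```text
clock: 2.7
eef_pos: [604.6, 280.5, 21.9]
tcp_rot: [3.134, 1.569, -2.785]
contact_force: [0.7, -0.1, -0.1]
opening: 0.666
```

```bash
python3 - <<'E'
from h import *
im,d,T,W=wcloud();tips(T,d);save('w2.png',im)
st()
E
```

```text
t 2.7 pos [604.6 280.5  21.9] jawyaw 20.83 xdir [-0.002 -0.001 -1.   ] F [ 0.7 -0.1 -0.1] open 56.8 q [0.43 0.63 1.66 0.   0.86 0.07]
tip -1 [  20.    -2.2 -112.5]
tip 1 [20.   2.2 39.5]
t 2.75 pos [605.1 280.7  22.7] jawyaw 20.83 xdir [-0.001 -0.    -1.   ] F [-0.2  0.  -0.3] open 57.1 q [0.43 0.62 1.66 0.   0.86 0.07]
```

View pics/w2.png

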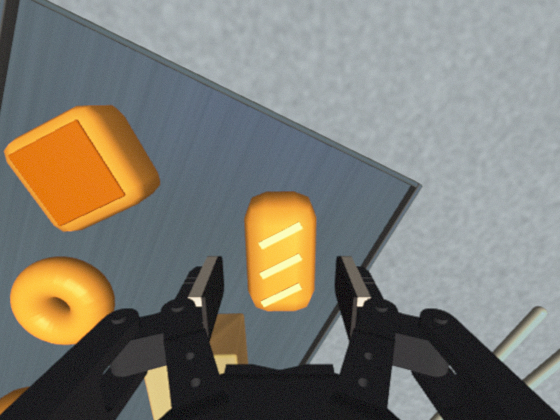

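step_arm(
  rows=[
    [0,0,-10,0,0,0,57],
    [0,0,-20,0,0,0,57],
    [0,0,-28,0,0,0,57],
    [0,0,-33,0,0,0,57],
    [0,0,-33,0,0,0,57],
    [0,0,-33,0,0,0,45],
    [0,0,-33,0,0,0,32],
    [0,0,-33,0,0,0,32],
  ],
)

```text
clock: 3.75
eef_pos: [605.4, 280.9, -9.9]
tcp_rot: [0.6, 1.571, 0.964]
contact_force: [-0.2, 0.4, 2.1]
opening: 0.462
```

```bash
python3 - <<'E'
from h import *
st()
im,d,T,W=wcloud();save('w3.png',im)
im,d=vision.grab_frame('side');save('s3.png',cv2.resize(im[100:200,220:360],None,fx=5.5,fy=5.5))
st()
E
```

```text
t 3.75 pos [605.4 280.9  -9.9] jawyaw 20.83 xdir [ 0.  0. -1.] F [-0.2  0.4  2.1] open 39.4 q [0.43 0.67 1.67 0.   0.8  0.07]
t 3.75 pos [605.4 280.9  -9.9] jawyaw 20.83 xdir [ 0.  0. -1.] F [-0.2  0.4  2.1] open 39.4 q [0.43 0.67 1.67 0.   0.8  0.07]
t 3.85 pos [605.4 280.9  -9.9] jawyaw 20.83 xdir [ 0.  0. -1.] F [0.3 1.3 3.4] open 39.1 q [0.43 0.67 1.67 0.   0.8  0.07]
```

View pics/w3.png

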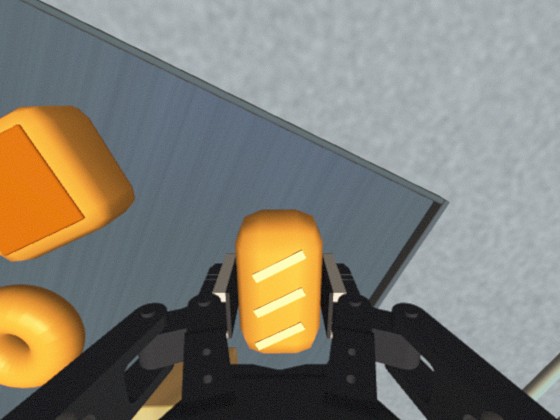

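View pics/s3.png

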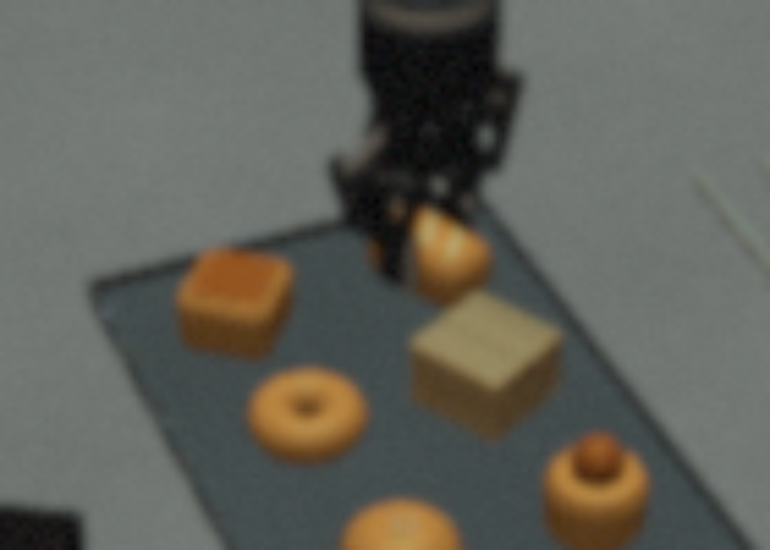

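step_arm(
  rows=[
    [0,0,15,0,0,0,32],
    [0,0,50,0,0,0,32],
    [0,-10,100,0,0,0,32],
    [0,-50,130,0,0,0,32],
    [0,-105,130,0,0,-0.05,32],
    [0,-165,130,0,0,-0.1,32],
    [0,-225,130,0,0,-0.15,32],
    [0,-285,130,0,0,-0.2,32],
  ],
)

```text
clock: 4.85
eef_pos: [605.3, -5.9, 121.2]
tcp_rot: [0.015, 1.57, 0.177]
contact_force: [0.0, -0.1, -0.8]
opening: 0.463
```

step_arm(
  rows=[
    [-2,-60,0,0,0,-0.04,32],
    [-4,-120,0,0,0,-0.06,32],
    [-6,-180,0,0,0,-0.06,32],
    [-8,-230,0,0,0,-0.06,32],
    [-10,-260,0,0,0,-0.06,32],
    [-12,-280,0,0,0,-0.06,32],
    [-12,-284,0,0,0,-0.06,32],
    [-12,-284,0,0,0,-0.06,32],
  ],
)

```text
clock: 5.85
eef_pos: [593.3, -289.1, 121.2]
tcp_rot: [0.422, 1.57, 0.524]
contact_force: [0.4, 0.8, -0.7]
opening: 0.462
```

```bash
python3 - <<'E'
from h import *
im,d=vision.grab_frame('top');save('t4.png',im)
im,d,T,W=wcloud();save('w4.png',im);np.savez('pics/w4.npz',W=W,im=im,d=d)
m=(W[...,2]>24)&(W[...,2]<36)&(d>0)&(W[...,0]>600);rc=cv2.minAreaRect(W[m][:,:2].astype(np.float32));print(rc)
blobs(W,d,25,52)
E
```

```text
t 5.9 pos [ 593.3 -288.8  121.2] jawyaw 5.89 xdir [ 0.001  0.001 -1.   ] F [-0.6 -0.3 -0.2] open 39.7 q [-0.46  0.49  1.63  0.    1.02 -0.56]
((685.9065551757812, -253.5459442138672), (184.8107452392578, 208.01292419433594), 70.03968048095703)
[333. 120.] [ 631.7 -233.5] [  5.6 203.3] 5.7 circ [ 629.2 -233.8] top 31.1
[273.  90.] [ 579.7 -200.1] [14.  43.5] 6.2 circ [ 579.1 -200.2] top 51.3
[512. 198.] [ 790.8 -263.1] [ 74.  110.5] 11.8 circ [ 791.9 -262.9] top 50.7
[179. 198.] [ 508.8 -293.9] [56.4 56.9] 86.2 circ [ 507.7 -295.2] top 47.5
```

View pics/w4.png

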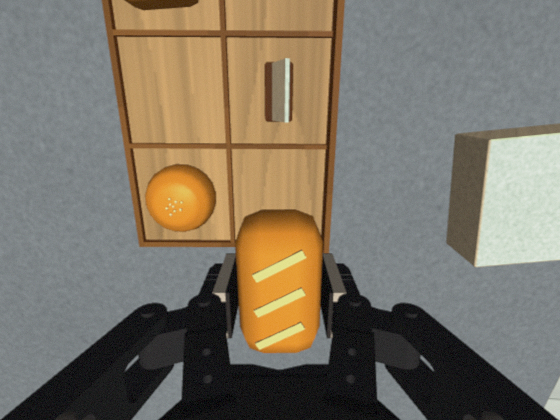

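```bash
cat >> h.py <<'E'
def wray(uv,z,pos,M):
    c=vision.camera_info('wrist');K=c['K'];T=c['tool_from_camera']
    w=M@T[:3,:3]@np.array([(uv[0]-K[0,2])/K[0,0],(uv[1]-K[1,2])/K[1,1],1]);o=M@T[:3,3]+pos
    return o+w*(z-o[2])/w[2]
E
python3 - <<'E'
from h import *
z=np.load('pics/w4.npz');im=z['im']
save('w4z.png',cv2.resize(im[0:260,100:360],None,fx=2.9,fy=2.3,interpolation=cv2.INTER_CUBIC))
s,M=st()
a=wray((229,146),14,s['eef_pos'],M);b=wray((226,33),14,s['eef_pos'],M);print(a,b,(a+b)/2)
W=z['W'];print(W[200:230,235:240,2].mean(),W[60:100,170:200,2].mean())
m=(abs(W[...,2]-14)<2.5)&(W[...,0]>440)&(W[...,0]<640);m[:,345:]=0;m[250:]=0
rc=cv2.minAreaRect(W[m][:,:2].astype(np.float32));print(rc)
E
```

```text
t 5.95 pos [ 593.4 -288.6  121.2] jawyaw 5.91 xdir [ 0.001  0.001 -1.   ] F [ 0.3  0.4 -0.2] open 39.7 q [-0.46  0.49  1.63  0.    1.02 -0.56]
[ 545.74569528 -247.3128243    14.        ] [ 538.72269615 -160.0642266    14.        ] [ 542.23419571 -203.68852545   14.        ]
9.483387684651046 8.666339387118379
((540.858642578125, -241.27182006835938), (177.8160858154297, 208.39344787597656), 5.60609769821167)
```

View pics/w4z.png

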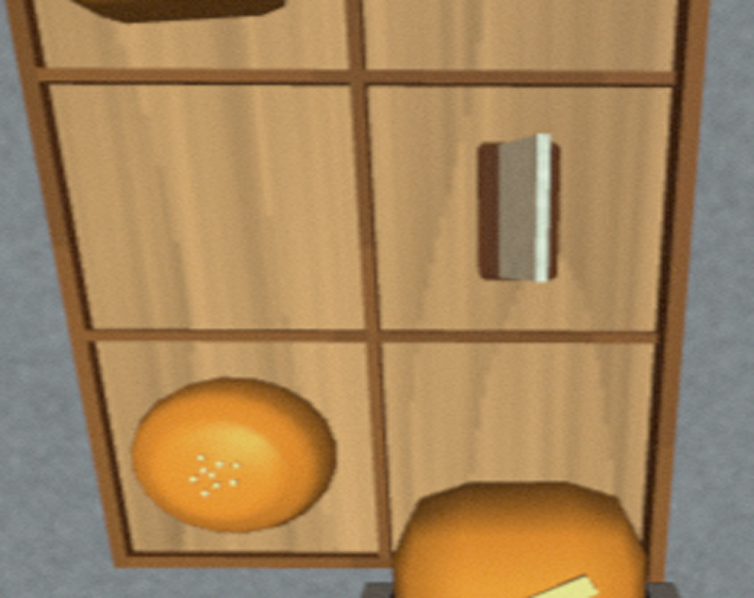

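step_arm(
  rows=[
    [0.5,1,-25,0,0,0,32],
    [0.5,1,-55,0,0,0,32],
    [0.5,1,-85,0,0,0,32],
    [0.5,1,-105,0,0,0,32],
    [0.5,1,-115,0,0,0,32],
    [0.5,1,-121,0,0,0,32],
    [0.5,1,-124,0,0,0,32],
    [0.5,1,-124.5,0,0,0,32],
  ],
)

```text
clock: 6.95
eef_pos: [594.3, -287.8, -2.8]
tcp_rot: [0.002, 1.569, 0.106]
contact_force: [-0.8, 0.1, 0.6]
opening: 0.462
```

```bash
python3 - <<'E'
from h import *
im,d,T,W=wcloud();save('w5.png',im)
st()
E
```

```text
t 6.95 pos [ 594.3 -287.8   -2.8] jawyaw 5.91 xdir [ 0.002  0.    -1.   ] F [-0.8  0.1  0.6] open 39.5 q [-0.45  0.65  1.69  0.    0.8  -0.56]
t 7.0 pos [ 594.2 -287.9   -2.8] jawyaw 5.9 xdir [ 0.002  0.    -1.   ] F [-1.1 -0.3 -0.3] open 39.3 q [-0.45  0.65  1.69  0.    0.8  -0.56]
```

View pics/w5.png

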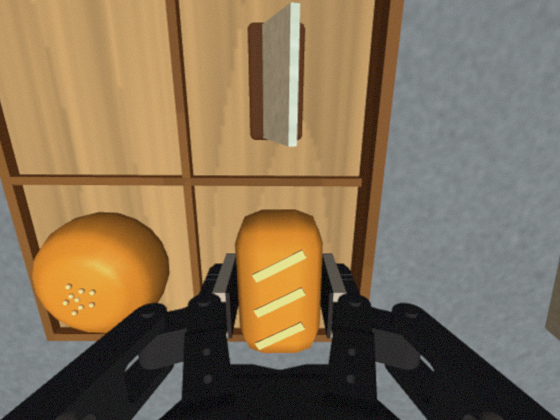

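step_arm(
  rows=[
    [0,0,-1,0,0,0,32],
    [0,0,-1.8,0,0,0,32],
    [0,0,-1.8,0,0,0,44],
    [0,0,-1.8,0,0,0,47],
    [0,0,-1.8,0,0,0,47],
    [0,0,15,0,0,0,47],
    [0,0,50,0,0,0,50],
    [0,0,110,0,0,0,60],
  ],
)

```text
clock: 8.0
eef_pos: [593.0, -287.3, 107.6]
tcp_rot: [2.145, 1.569, 2.248]
contact_force: [1.3, -0.1, 0.2]
opening: 0.706
```

```bash
python3 - <<'E'
from h import *
im,d,T,W=wcloud();save('w6.png',im);blobs(W,d,18,52)
im,d=vision.grab_frame('side');save('s6.png',cv2.resize(im[170:350,280:460],None,fx=4,fy=3.3));W=cloud('side',d)
m=(W[...,2]>15)&(W[...,2]<50)&(d>0)&(W[...,0]>560)&(W[...,0]<622)&(W[...,1]<-240)&(W[...,1]>-335);rc=cv2.minAreaRect(W[m][:,:2].astype(np.float32));print(m.sum(),rc)
E
```

```text
t 8.0 pos [ 593.  -287.3  107.6] jawyaw 5.9 xdir [-0.001  0.002 -1.   ] F [ 1.3 -0.1  0.2] open 60.3 q [-0.45  0.51  1.64  0.    1.   -0.56]
[335. 125.] [ 631.9 -234.7] [  5.7 203.4] 5.7 circ [ 629.4 -235. ] top 30.9
[273.  92.] [ 580.2 -200.1] [14.4 43.4] 5.0 circ [ 579.  -200.1] top 51.3
[514. 205.] [ 787.  -264.1] [ 65.8 110.8] 11.4 circ [ 787.9 -263.8] top 50.7
[280. 207.] [ 594.1 -287.5] [39.9 67.3] 7.3 circ [ 595.1 -288.3] top 45.0
[176. 204.] [ 508.8 -294.1] [56.8 57.3] 1.8 circ [ 507.6 -295.1] top 47.6
600 ((590.0780029296875, -287.235107421875), (93.29256439208984, 50.41849136352539), 89.41559600830078)
```

View pics/w6.png

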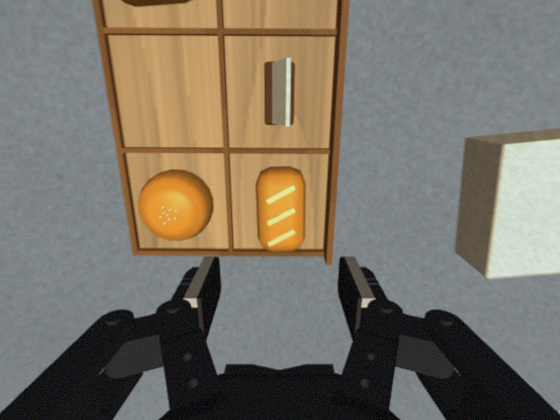

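View pics/s6.png

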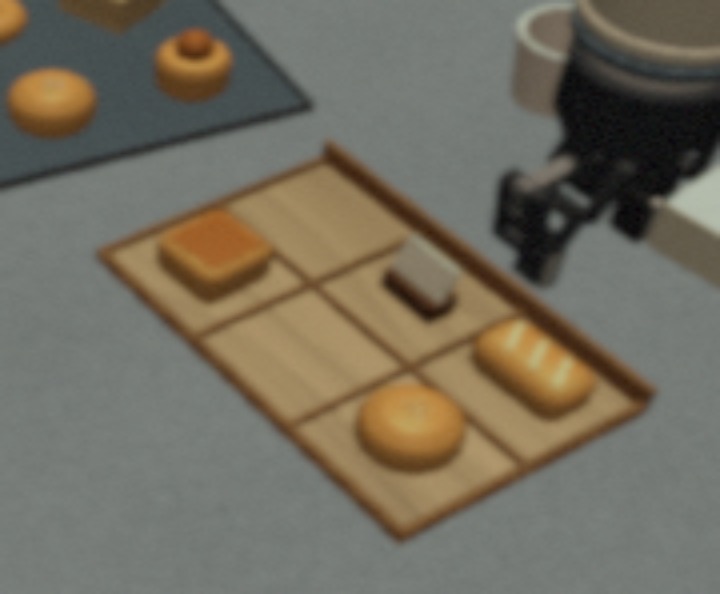

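step_arm(
  rows=[
    [0,40,10,0,0,0.18,70],
    [-2,90,15,0,0,0.36,70],
    [-4,140,15,0,0,0.54,70],
    [-6,190,15,0,0,0.72,70],
    [-8,245,15,0,0,0.9,70],
    [-8,300,15,0,0,1.08,70],
    [-8,340,15,0,0,1.26,70],
    [-8,350,15,0,0,1.44,70],
  ],
)

```text
clock: 9.1
eef_pos: [590.5, 62.7, 131.3]
tcp_rot: [-0.542, 1.557, 1.01]
contact_force: [-0.4, -0.2, -1.3]
opening: 0.825
```

step_arm(
  rows=[
    [0,0,0,0,0,0.07,66],
    [0,0,0,0,0,0.12,66],
    [0,0,0,0,0,0.12,66],
    [0,0,0,0,0,0.12,66],
    [0,0,0,0,0,0.12,66],
    [0,0,0,0,0,0.12,66],
    [0,0,0,0,0,0.12,66],
    [0,0,0,0,0,0.12,66],
  ],
)

```text
clock: 10.1
eef_pos: [590.5, 62.6, 131.2]
tcp_rot: [-0.542, 1.557, 1.13]
contact_force: [0.4, 1.5, -0.7]
opening: 0.772
```

```bash
python3 - <<'E'
from h import *
im,d,T,W=wcloud();save('w7.png',im);blobs(W,d,12,33);blobs(W,d,40,65,100);tips(T,d)
E
```

```text
t 10.1 pos [590.5  62.6 131.2] jawyaw 95.77 xdir [ 0.006  0.013 -1.   ] F [ 0.4  1.5 -0.7] open 65.9 q [ 0.1   0.39  1.78  0.01  0.97 -1.58]
[ 87. 149.] [ 538.7 -134.6] [171.5 145.1] 5.4 circ [ 538.5 -132.5] top 30.2
[87. 53.] [ 497.8 -105.4] [31.7 66.7] 60.2 circ [ 490. -119.] top 32.8
[298.  69.] [480.4  71.4] [59.1 58.8] 55.2 circ [480.2  71.4] top 32.9
[441.  91.] [488.2 190.8] [61.  59.3] 16.1 circ [488.1 191.5] top 28.6
[529. 109.] [492.  271.2] [68.7 34.9] 0.9 circ [491.8 288.1] top 32.7
[387. 186.] [578.5 159.9] [39.7 79.9] 67.4 circ [586.1 178.3] top 32.5
[ 14. 349.] [ 791.3 -207.6] [94.7  5. ] 12.5 circ [ 791.5 -208.3] top 32.4
[41. 46.] [ 489.6 -121.7] [51.6 52.8] 9.7 circ [ 489.  -121.8] top 47.4
[304.  63.] [480.6  70.9] [35.1 33.3] 5.7 circ [480.8  71.1] top 43.6
[552. 115.] [501.8 272.3] [44.5 18.7] 22.3 circ [498.9 279.5] top 42.6
[278. 193.] [583.7  62.2] [43.2 43.2] 67.0 circ [583.9  62. ] top 60.5
[409. 208.] [586.1 178.5] [58.2 58.2] 23.1 circ [586.1 179. ] top 43.9
[  5. 387.] [ 821.7 -203.1] [11.1 52. ] 87.0 circ [ 821.5 -208.5] top 49.8
[137. 406.] [824.7 -57.7] [14.9 49.9] 5.2 circ [818.3 -58.3] top 64.6
tip -1 [-28.9   1.9 -33.1]
tip 1 [-29.    1.8  32.9]
```

View pics/w7.png

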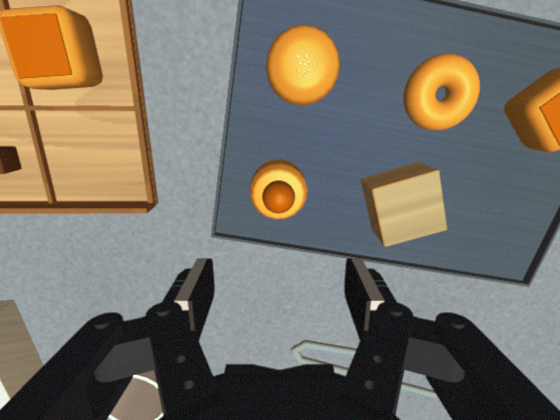

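step_arm(
  rows=[
    [-4,-0.5,-10,-0.013,0.006,0,66],
    [-6.5,-0.5,-30,-0.013,0.006,0,66],
    [-6.5,-0.5,-55,-0.013,0.006,0,66],
    [-6.5,-0.5,-80,-0.013,0.006,0,66],
    [-6.5,-0.5,-100,-0.013,0.006,0,66],
    [-6.5,-0.5,-115,-0.013,0.006,0,66],
    [-6.5,-0.5,-120,-0.013,0.006,0,66],
    [-6.5,-0.5,-120,-0.013,0.006,0,66],
  ],
)

```text
clock: 11.15
eef_pos: [584.0, 62.2, 11.2]
tcp_rot: [2.497, 1.57, -2.115]
contact_force: [0.0, -0.1, 0.3]
opening: 0.77
```

```bash
python3 - <<'E'
from h import *
im,d,T,W=wcloud();save('w8.png',im);blobs(W,d,40,65,100)
E
```

```text
t 11.15 pos [584.   62.2  11.2] jawyaw 95.77 xdir [-0. -0. -1.] F [ 0.  -0.1  0.3] open 65.8 q [ 0.1   0.55  1.85 -0.    0.74 -1.57]
[279. 274.] [582.7  61.9] [41.8 44.1] 9.4 circ [583.9  62.3] top 60.4
[508. 292.] [587.  177.7] [59.6 56.7] 23.2 circ [585.5 177.7] top 43.8
[199. 282.] [588.1  22.6] [23.3 14.3] 5.6 circ [587.9  25.7] top 63.8
[358. 282.] [578.8  96.3] [14.  22.9] 58.5 circ [580.4  98.5] top 63.8
```

View pics/w8.png

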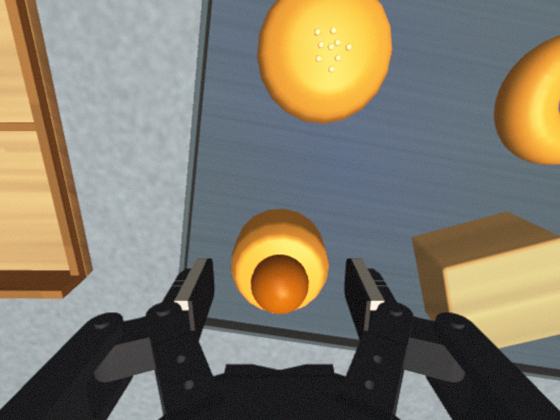

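Centred between the jaws. Going down and closing.

step_arm(
  rows=[
    [0,0,-8,0,0,0,66],
    [0,0,-16,0,0,0,66],
    [0,0,-20,0,0,0,66],
    [0,0,-22,0,0,0,66],
    [0,0,-22,0,0,0,55],
    [0,0,-22,0,0,0,44],
    [0,0,-22,0,0,0,44],
    [0,0,-22,0,0,0,44],
  ],
)

```text
clock: 12.2
eef_pos: [584.5, 62.2, -10.1]
tcp_rot: [-2.073, 1.57, -0.401]
contact_force: [-1.0, -0.0, 4.0]
opening: 0.59
```

step_arm(
  rows=[
    [0,0,15,0,0,0,44],
    [0,0,50,0,0,0,44],
    [0,-10,100,0,0,0,44],
    [0,-45,125,0,0,0,44],
    [-2,-90,130,0,0,0,44],
    [-4,-135,130,0,0,0,44],
    [-7,-165,130,0,0,0,44],
    [-7.5,-174,130,0,0,0,44],
  ],
)

```text
clock: 13.2
eef_pos: [576.9, -113.4, 120.7]
tcp_rot: [-2.041, 1.569, -0.371]
contact_force: [-0.4, 0.4, -0.6]
opening: 0.591
```

```bash
python3 - <<'E'
from h import *
im,d,T,W=wcloud();save('w9.png',im);blobs(W,d,20,33)
s,M=st()
E
```

```text
t 13.2 pos [ 576.9 -113.4  120.7] jawyaw 95.66 xdir [ 0.002 -0.001 -1.   ] F [-0.4  0.4 -0.6] open 50.5 q [-0.2   0.39  1.79 -0.    0.95 -1.87]
[85. 93.] [ 506.7 -282.7] [59.3 34.6] 4.0 circ [ 507.5 -294.5] top 32.8
[498. 104.] [479.9  62.5] [42.9 59.1] 89.5 circ [480.1  70.3] top 32.8
[ 98. 189.] [ 580.3 -279.5] [66.1 28.9] 62.8 circ [ 592.5 -285.8] top 32.8
[183. 192.] [ 583.1 -199.3] [21.4 43.4] 5.1 circ [ 583.7 -199.3] top 32.6
[132. 244.] [ 632.7 -241.6] [  6.5 190.2] 5.6 circ [ 631.4 -241.8] top 30.5
t 13.25 pos [ 577.  -113.4  120.6] jawyaw 95.68 xdir [ 0.002 -0.001 -1.   ] F [ 0.1 -1.4 -0.2] open 50.3 q [-0.2   0.39  1.79 -0.    0.95 -1.87]
```

View pics/w9.png

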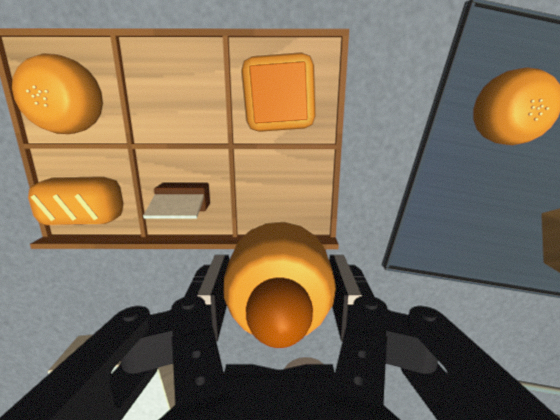

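step_arm(
  rows=[
    [-0.5,1.2,-25,0,0,0,44],
    [-0.5,1.2,-55,0,0,0,44],
    [-0.5,1.2,-85,0,0,0,44],
    [-0.5,1.2,-105,0,0,0,44],
    [-0.5,1.2,-115,0,0,0,44],
    [-0.5,1.2,-121,0,0,0,44],
    [-0.5,1.2,-124,0,0,0,44],
    [-0.5,1.2,-125,0,0,0,44],
  ],
)

```text
clock: 14.25
eef_pos: [576.8, -112.2, -4.0]
tcp_rot: [-2.041, 1.568, -0.371]
contact_force: [-0.6, 0.3, -0.0]
opening: 0.588
```

```bash
python3 - <<'E'
from h import *
im,d=vision.grab_frame('side');save('s10.png',cv2.resize(im[170:320,280:460],None,fx=4,fy=4))
st()
E
```

```text
t 14.3 pos [ 576.8 -112.2   -4. ] jawyaw 95.68 xdir [ 0.002 -0.001 -1.   ] F [ 0.2 -0.5 -0.7] open 50.3 q [-0.19  0.57  1.86 -0.    0.71 -1.86]
```

View pics/s10.png

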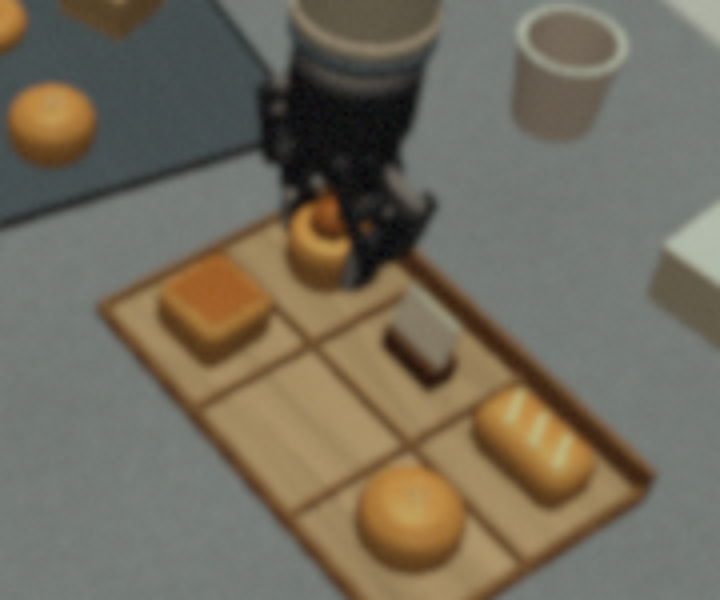

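step_arm(
  rows=[
    [0,0,-0.7,0,0,0,44],
    [0,0,-1,0,0,0,44],
    [0,0,-1,0,0,0,56],
    [0,0,-1,0,0,0,58],
    [0,0,-1,0,0,0,58],
    [0,0,15,0,0,0,58],
    [0,0,60,0,0,0,60],
    [0,0,120,0,0,0,70],
  ],
)

```text
clock: 15.3
eef_pos: [575.8, -112.0, 117.1]
tcp_rot: [-3.076, 1.57, -1.406]
contact_force: [0.8, -0.1, 0.0]
opening: 0.82
```

```bash
python3 - <<'E'
from h import *
im,d,T,W=wcloud();save('w11.png',im);blobs(W,d,20,38);blobs(W,d,40,68,100)
E
```

```text
t 15.3 pos [ 575.8 -112.   117.1] jawyaw 95.68 xdir [ 0. -0. -1.] F [ 0.8 -0.1  0. ] open 70.0 q [-0.19  0.4   1.8  -0.    0.95 -1.86]
[74. 95.] [ 507.5 -285.8] [59.3 40.6] 0.5 circ [ 507.5 -294.1] top 37.9
[509. 107.] [480.9  67. ] [58.5 52.2] 17.6 circ [480.   69.9] top 37.8
[ 88. 192.] [ 581.9 -282.4] [69.6 33.5] 64.4 circ [ 593.6 -288. ] top 37.8
[179. 196.] [ 583.4 -199.4] [21.9 43.6] 5.7 circ [ 583.6 -199.4] top 37.6
[181. 247.] [ 628.1 -195.7] [  6.5 282.7] 5.7 circ [ 627.5 -195.8] top 30.6
[277.  92.] [ 489.2 -122.2] [51.7 51.8] 9.8 circ [ 489.1 -122.3] top 47.4
[40. 95.] [ 507.4 -295. ] [47.8 48. ] 75.9 circ [ 507.8 -295.2] top 47.8
[536. 108.] [480.2  70.6] [34.2 35.9] 34.9 circ [480.1  70.5] top 43.6
[278. 207.] [ 576.3 -112.6] [47.8 49. ] 19.3 circ [ 576.6 -112.5] top 65.2
[ 63. 207.] [ 594.4 -289.1] [33.1 63.2] 7.4 circ [ 595.1 -288.9] top 45.0
[169. 212.] [ 586.5 -199.5] [ 9.2 42.6] 6.2 circ [ 586.8 -199.5] top 56.4
[133. 401.] [ 789.4 -245.9] [63.4 57.1] 7.9 circ [ 788.7 -245.5] top 50.3
```

View pics/w11.png

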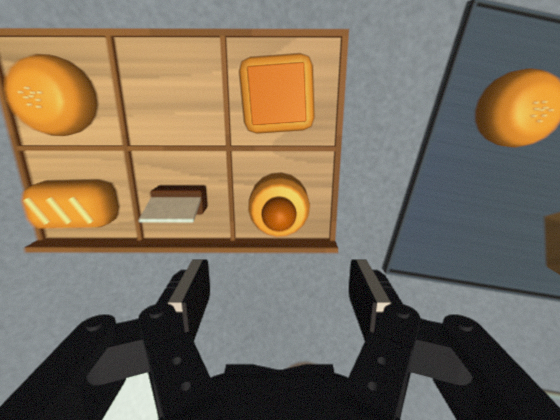

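step_arm(
  rows=[
    [0,30,8,0,0,0.05,75],
    [2,75,8,0,0,0.1,75],
    [4,125,8,0,0,0.15,75],
    [6,175,8,0,0,0.2,75],
    [8,225,8,0,0,0.25,75],
    [10,265,8,0,0,0.3,75],
    [10.3,288,8,0,0,0.3,75],
    [10.3,290.5,8,0,0,0.3,75],
  ],
)

```text
clock: 16.35
eef_pos: [591.0, 178.5, 134.3]
tcp_rot: [-1.905, 1.559, 0.065]
contact_force: [0.2, -0.2, -0.5]
opening: 0.878
```

step_arm(
  rows=[
    [0,0,-20,0,0,0,75],
    [0,0,-45,0,0,0,75],
    [0,0,-65,0,0,0,75],
    [0,0,-75,0,0,0,75],
    [0,0,-80,0,0,0,75],
    [0,0,-80,0,0,0,75],
    [0,0,-80,0,0,0,75],
    [0,0,-80,0,0,0,75],
  ],
)

```text
clock: 17.35
eef_pos: [591.4, 178.6, 54.9]
tcp_rot: [-1.886, 1.558, 0.084]
contact_force: [0.8, 0.1, 0.1]
opening: 0.876
```

```bash
python3 - <<'E'
from h import *
im,d,T,W=wcloud();save('w12.png',im);blobs(W,d,20,48)
im,d=vision.grab_frame('top');save('t12.png',cv2.resize(im[95:230,105:295],None,fx=4.2,fy=4.2))
E
```

```text
t 17.35 pos [591.4 178.6  54.9] jawyaw 112.9 xdir [ 0.013  0.001 -1.   ] F [0.8 0.1 0.1] open 74.8 q [ 0.29  0.51  1.78 -0.    0.84 -1.68]
[180.  17.] [498.8  79.9] [19.9 56.1] 24.6 circ [490.2  76. ] top 40.3
[368.  85.] [488.5 192.3] [59.5 59.2] 4.0 circ [488.6 192.2] top 28.7
[508. 156.] [492.2 287.1] [52.9 52.5] 44.6 circ [492.2 288.4] top 42.4
[282. 225.] [586.3 178.6] [57.8 58.1] 23.0 circ [586.3 178.6] top 43.8
```

View pics/w12.png

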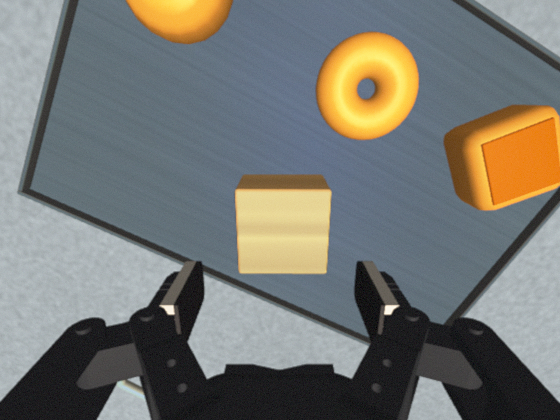

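step_arm(
  rows=[
    [-3,0,-10,-0.001,0.013,0,75],
    [-5,0,-25,-0.001,0.013,0,75],
    [-5,0,-42,-0.001,0.013,0,75],
    [-5,0,-56,-0.001,0.013,0,75],
    [-5,0,-62,-0.001,0.013,0,75],
    [-5,0,-64,-0.001,0.013,0,75],
    [-5,0,-64,-0.001,0.013,0,62],
    [-5,0,-64,-0.001,0.013,0,50],
  ],
)

```text
clock: 18.45
eef_pos: [586.7, 178.8, -8.6]
tcp_rot: [-1.638, 1.57, 0.332]
contact_force: [0.6, 0.1, -1.6]
opening: 0.674
```

step_arm(
  rows=[
    [0,0,0,0,0,0,50],
    [0,0,0,0,0,0,50],
    [0,0,20,0,0,0,50],
    [0,0,60,0,0,0,50],
    [0,-20,110,0,0,0,50],
    [-5,-60,130,0,0,-0.03,50],
    [-12,-110,130,0,0,-0.07,50],
    [-20,-160,130,0,0,-0.11,50],
  ],
)

```text
clock: 19.45
eef_pos: [567.0, 17.5, 123.4]
tcp_rot: [-1.798, 1.567, 0.062]
contact_force: [0.2, -0.5, -1.2]
opening: 0.676
```

step_arm(
  rows=[
    [-10,-45,0,0,0,-0.05,50],
    [-22,-90,0,0,0,-0.1,50],
    [-34,-135,0,0,0,-0.15,50],
    [-48,-175,0,0,0,-0.19,50],
    [-60,-205,0,0,0,-0.19,50],
    [-68,-222,0,0,0,-0.19,50],
    [-69,-227,0,0,0,-0.19,50],
    [-69,-227,0,0,0,-0.19,50],
  ],
)

```text
clock: 20.45
eef_pos: [498.4, -209.1, 123.7]
tcp_rot: [-1.751, 1.567, -0.082]
contact_force: [0.3, -0.2, -1.3]
opening: 0.671
```

```bash
python3 - <<'E'
from h import *
im,d,T,W=wcloud();save('w13.png',im)
im,d=vision.grab_frame('side');save('s13.png',cv2.resize(im[150:330,240:460],None,fx=3.3,fy=3.3))
st()
E
```

```text
t 20.45 pos [ 498.4 -209.1  123.7] jawyaw 95.67 xdir [ 0.004 -0.    -1.   ] F [ 0.3 -0.2 -1.3] open 57.3 q [-0.4   0.32  1.9   0.    0.92 -2.07]
t 20.55 pos [ 498.4 -208.7  123.5] jawyaw 95.73 xdir [ 0.004 -0.    -1.   ] F [-0.1 -0.1 -0.5] open 57.5 q [-0.4   0.32  1.9   0.    0.92 -2.07]
```

View pics/w13.png

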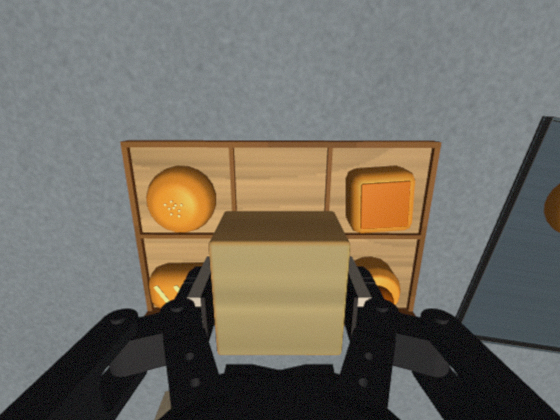

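View pics/s13.png

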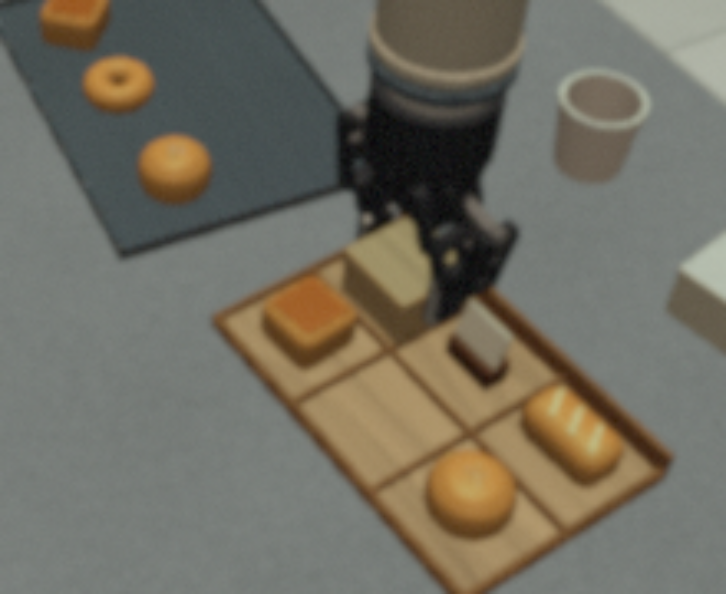

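step_arm(
  rows=[
    [-1,0,-25,0,0.004,0,50],
    [-1,0,-55,0,0.004,0,50],
    [-1,0,-85,0,0.004,0,50],
    [-1,0,-105,0,0.004,0,50],
    [-1,0,-115,0,0.004,0,50],
    [-1,0,-122,0,0.004,0,50],
    [-1,0,-125.5,0,0.004,0,50],
    [-1,0,-126.5,0,0.004,0,50],
  ],
)

```text
clock: 21.55
eef_pos: [497.7, -208.7, -2.7]
tcp_rot: [-3.003, 1.57, -1.332]
contact_force: [0.6, 0.2, -0.9]
opening: 0.673
```

```bash
python3 - <<'E'
from h import *
im,d,T,W=wcloud();save('w14.png',im);st()
E
```

```text
t 21.55 pos [ 497.7 -208.7   -2.7] jawyaw 95.73 xdir [ 0. -0. -1.] F [ 0.6  0.2 -0.9] open 57.4 q [-0.4   0.52  1.96 -0.    0.66 -2.07]
t 21.6 pos [ 497.7 -208.8   -2.7] jawyaw 95.72 xdir [ 0. -0. -1.] F [ 0.2 -0.2 -0.8] open 57.8 q [-0.4   0.52  1.96 -0.    0.66 -2.07]
```

View pics/w14.png

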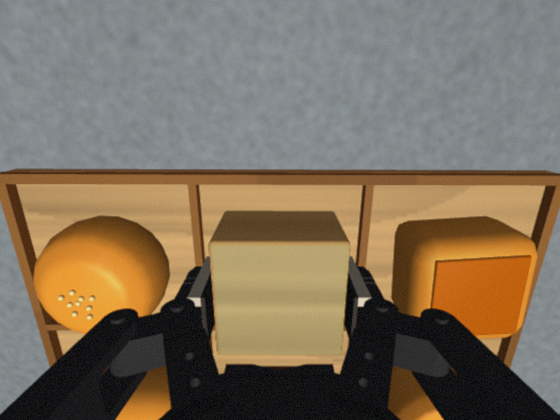

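step_arm(
  rows=[
    [0,0,-0.6,0,0,0,50],
    [0,0,-0.9,0,0,0,50],
    [0,0,-0.9,0,0,0,61],
    [0,0,-0.9,0,0,0,64],
    [0,0,-0.9,0,0,0,64],
    [0,0,15,0,0,0,64],
    [0,0,60,0,0,0,66],
    [0,0,120,0,0,0,75],
  ],
)

```text
clock: 22.6
eef_pos: [496.7, -208.4, 118.5]
tcp_rot: [1.269, 1.569, 2.94]
contact_force: [2.2, 0.3, -0.5]
opening: 0.878
```

```bash
python3 - <<'E'
from h import *
im,d,T,W=wcloud();save('w15.png',im);blobs(W,d,20,53)
im,d=vision.grab_frame('top');W=cloud('top',d);np.savez('pics/t15.npz',im=im,d=d)
k=np.zeros(d.shape,bool);k[150:215,365:415]=1;m=k&(W[...,2]>44)&(W[...,2]<54);print(m.sum(),cv2.minAreaRect(W[m][:,:2].astype(np.float32)) if m.sum() else '')
E
```

```text
t 22.6 pos [ 496.7 -208.4  118.5] jawyaw 95.72 xdir [-0.002  0.    -1.   ] F [ 2.2  0.3 -0.5] open 75.0 q [-0.4   0.33  1.9  -0.    0.91 -2.07]
[178. 202.] [ 506.1 -294.3] [57.8 56.8] 10.7 circ [ 507.1 -295.4] top 47.5
[278. 205.] [ 497.6 -209.2] [57.9 58.1] 5.7 circ [ 497.8 -209.2] top 48.8
[380. 203.] [ 487.6 -123.2] [52.3 53.4] 9.4 circ [ 488.7 -122.7] top 47.3
[211. 290.] [ 589.4 -263.5] [36.6 18.4] 2.5 circ [ 589.4 -266.2] top 44.4
[278. 292.] [ 580.1 -200.1] [17.  43.4] 5.4 circ [ 579.9 -200.1] top 52.3
[278. 325.] [ 627.6 -195.3] [  7.8 173.5] 6.0 circ [ 630.5 -195. ] top 30.4
798 ((498.015380859375, -209.4786376953125), (56.66427230834961, 58.32775115966797), 4.637504577636719)
```

View pics/w15.png

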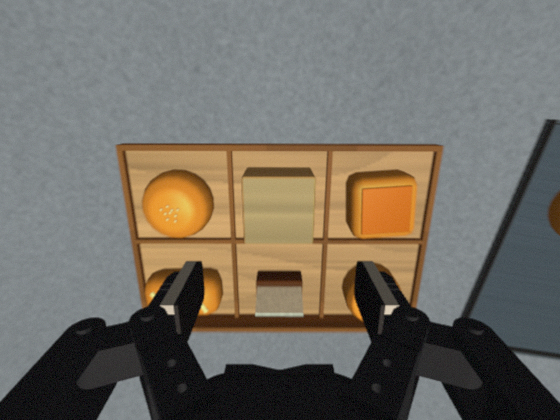

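step_arm(
  rows=[
    [0,40,8,0,0,0.05,76],
    [-1,95,8,0,0,0.1,76],
    [-2,155,8,0,0,0.15,76],
    [-3,215,8,0,0,0.2,76],
    [-4,275,8,0,0,0.25,76],
    [-6,330,8,0,0,0.3,76],
    [-8,380,8,0,0,0.3,76],
    [-8,400,8,0,0,0.3,76],
  ],
)

```text
clock: 23.7
eef_pos: [493.3, 191.9, 132.9]
tcp_rot: [-2.056, 1.559, -0.082]
contact_force: [-0.1, 0.2, 0.2]
opening: 0.889
```

step_arm(
  rows=[
    [0,0,-10,0,0,0,76],
    [0,0,-30,0,0,0,76],
    [0,0,-50,0,0,0,76],
    [0,0,-65,0,0,0,76],
    [0,0,-75,0,0,0,76],
    [0,0,-80,0,0,0,76],
    [0,0,-80,0,0,0,76],
    [0,0,-80,0,0,0,76],
  ],
)

```text
clock: 24.7
eef_pos: [493.6, 192.1, 53.4]
tcp_rot: [-2.031, 1.559, -0.057]
contact_force: [-1.6, 0.1, -0.2]
opening: 0.89
```

```bash
python3 - <<'E'
from h import *
im,d,T,W=wcloud();save('w16.png',im);blobs(W,d,8,48);tips(T,d)
E
```

```text
t 24.7 pos [493.6 192.1  53.4] jawyaw 113.06 xdir [ 0.012 -0.001 -1.   ] F [-1.6  0.1 -0.2] open 76.0 q [ 0.37  0.41  1.97 -0.01  0.75 -1.6 ]
[ 29. 111.] [505.9  12.3] [  5.2 178.7] 85.5 circ [506.1  14.1] top 12.6
[348. 154.] [425.1 212.6] [334.   90.8] 69.8 circ [464.9 198. ] top 12.9
[109. 137.] [479.4  73.3] [57.3 56.5] 70.7 circ [480.   72.4] top 42.6
[283. 216.] [487.2 191.7] [59.1 60.6] 25.1 circ [488.  192.2] top 28.4
[414. 268.] [491.  288.3] [53.2 53.5] 45.8 circ [491.2 287.6] top 42.2
tip -1 [-31.7  -0.5 -38.3]
tip 1 [19.8 -8.7 89.8]
```

View pics/w16.png

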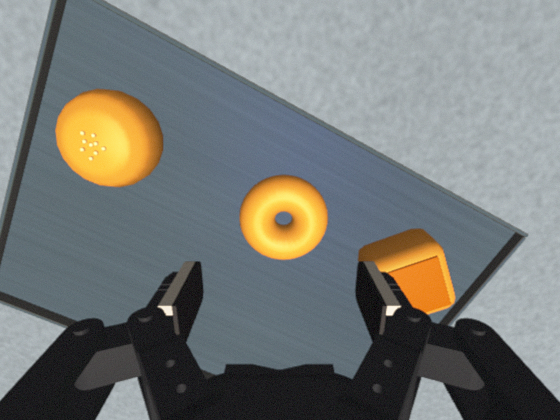

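step_arm(
  rows=[
    [-3,0,-10,0.001,0.012,0,76],
    [-5.5,0,-25,0.001,0.012,0,76],
    [-5.5,0,-45,0.001,0.012,0,76],
    [-5.5,0,-60,0.001,0.012,0,76],
    [-5.5,0,-68,0.001,0.012,0,76],
    [-5.5,0,-72,0.001,0.012,0,76],
    [-5.5,0,-73,0.001,0.012,0,76],
    [-5.5,0,-73,0.001,0.012,0,76],
  ],
)

```text
clock: 25.75
eef_pos: [488.4, 192.2, -19.3]
tcp_rot: [-1.359, 1.57, 0.614]
contact_force: [0.3, 0.3, -0.3]
opening: 0.893
```

step_arm(
  rows=[
    [0,0,0,0,0,0,70],
    [0,0,0,0,0,0,63],
    [0,0,0,0,0,0,54],
    [0,0,0,0,0,0,54],
    [0,0,0,0,0,0,54],
    [0,0,10,0,0,0,54],
    [0,0,40,0,0,0,54],
    [0,0,80,0,0,0,54],
  ],
)

```text
clock: 26.75
eef_pos: [487.7, 191.9, 61.4]
tcp_rot: [1.285, 1.57, -3.025]
contact_force: [0.9, 0.0, -0.5]
opening: 0.713
```

```bash
python3 - <<'E'
from h import *
im,d,T,W=wcloud();save('w17.png',im)
im,d=vision.grab_frame('side');save('s17.png',cv2.resize(im[90:260,200:400],None,fx=3.5,fy=3.5))
st()
E
```

```text
t 26.75 pos [487.7 191.9  61.4] jawyaw 113.06 xdir [-0.001 -0.    -1.   ] F [ 0.9  0.  -0.5] open 60.9 q [ 0.37  0.4   1.97  0.    0.78 -1.6 ]
t 26.85 pos [491.1 193.3  64.9] jawyaw 113.06 xdir [ 0.007  0.003 -1.   ] F [ 0.3 -0.1 -0.8] open 61.0 q [ 0.37  0.39  1.96  0.    0.78 -1.6 ]
```

View pics/w17.png

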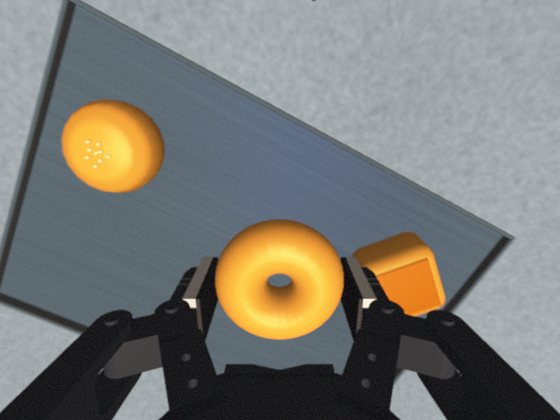

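View pics/s17.png

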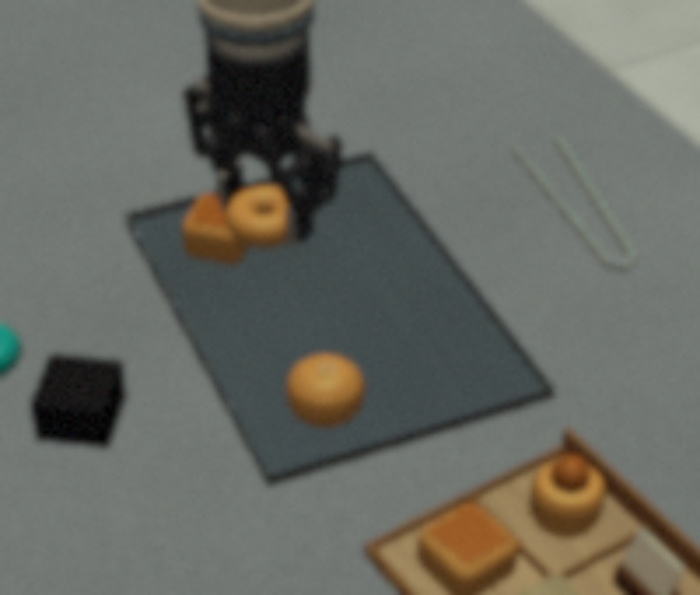

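step_arm(
  rows=[
    [0,0,40,0,0,0,54],
    [0,-40,65,0,0,-0.04,54],
    [0,-90,65,0,0,-0.08,54],
    [0,-145,65,0,0,-0.12,54],
    [1,-200,65,0,0,-0.16,54],
    [1,-255,65,0,0,-0.2,54],
    [2,-300,65,0,0,-0.24,54],
    [3,-340,65,0,0,-0.28,54],
  ],
)

```text
clock: 27.85
eef_pos: [493.6, -148.5, 129.7]
tcp_rot: [-1.564, 1.563, 0.128]
contact_force: [1.2, 0.2, -0.2]
opening: 0.708
```

step_arm(
  rows=[
    [2,-25,0,0,0,-0.02,54],
    [3,-45,0,0,0,-0.022,54],
    [4,-57,0,0,0,-0.022,54],
    [4,-62,0,0,0,-0.022,54],
    [4,-62,0,0,0,-0.022,54],
    [4,-62,0,0,0,-0.022,54],
    [4,-62,0,0,0,-0.022,54],
    [4,-62,0,0,0,-0.022,54],
  ],
)

```text
clock: 28.85
eef_pos: [497.6, -210.2, 129.7]
tcp_rot: [-1.559, 1.563, 0.11]
contact_force: [0.2, 0.3, -0.8]
opening: 0.715
```

```bash
python3 - <<'E'
from h import *
im,d,T,W=wcloud();save('w18.png',im)
m=(d<230)&(T[...,0]>-45)&(T[...,0]<10)&(abs(T[...,2])<27);q=T[m].astype(np.float32)
print(m.sum(),cv2.minEnclosingCircle(q[:,1:]),q[:,1].min(),q[:,1].max(),np.percentile(q[:,0],[2,98]))
st()
E
```

```text
t 28.85 pos [ 497.6 -210.2  129.7] jawyaw 95.66 xdir [ 0.007  0.001 -1.   ] F [ 0.2  0.3 -0.8] open 61.1 q [-0.4   0.31  1.89  0.    0.93 -2.08]Traceback (most recent call last):
  File "<stdin>", line 4, in <module>
cv2.error: OpenCV(4.12.0) /io/opencv/modules/imgproc/src/shapedescr.cpp:201: error: (-215:Assertion failed) count >= 0 && (depth == CV_32F || depth == CV_32S) in function 'minEnclosingCircle'
```

View pics/w18.png

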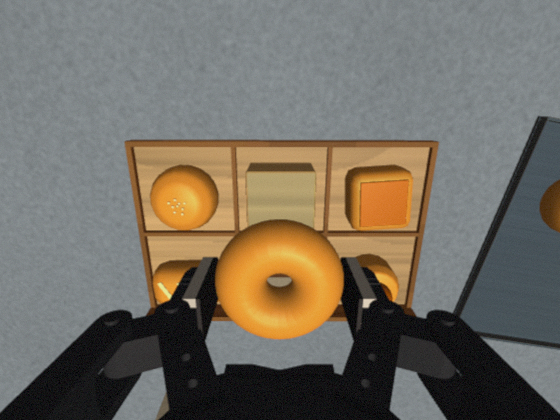

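```bash
python3 - <<'E'
from h import *
im,d,T,W=wcloud()
m=(d>0)&(d<230)&(T[...,0]>-48)&(T[...,0]<10)&(abs(T[...,2])<27);m[350:]=0;hs=cv2.cvtColor(im,cv2.COLOR_RGB2HSV);m&=hs[...,1]>120
q=T[m];print(m.sum(),q[:,1].min(),q[:,1].max(),np.percentile(q[:,0],[2,98]))
print(cv2.minEnclosingCircle(np.ascontiguousarray(q[:,1:],np.float32).reshape(-1,1,2)))
E
```

```text
t 28.9 pos [ 497.7 -210.3  129.8] jawyaw 95.66 xdir [ 0.007  0.001 -1.   ] F [-0.2  0.2 -0.5] open 60.8 q [-0.41  0.31  1.89  0.    0.93 -2.08]
11469 -27.60035990575534 31.302941316885253 [-46.9291072  -34.23571749]
((1.0910662412643433, 0.01310592982918024), 30.443933486938477)
```

step_arm(
  rows=[
    [0.5,1.1,-15,-0.001,0.007,0,54],
    [0.5,1.1,-35,-0.001,0.007,0,54],
    [0.5,1.1,-58,-0.001,0.007,0,54],
    [0.5,1.1,-78,-0.001,0.007,0,54],
    [0.5,1.1,-92,-0.001,0.007,0,54],
    [0.5,1.1,-99,-0.001,0.007,0,54],
    [0.5,1.1,-101.5,-0.001,0.007,0,54],
    [0.5,1.1,-102,-0.001,0.007,0,54],
  ],
)

```text
clock: 29.95
eef_pos: [498.5, -209.4, 28.1]
tcp_rot: [-2.117, 1.57, -0.448]
contact_force: [-0.2, 0.3, -0.5]
opening: 0.714
```

```bash
python3 - <<'E'
from h import *
im,d,T,W=wcloud();save('w19.png',im)
im,d=vision.grab_frame('side');save('s19.png',cv2.resize(im[190:320,300:440],None,fx=5,fy=4.5))
st()
E
```

```text
t 29.95 pos [ 498.5 -209.4   28.1] jawyaw 95.65 xdir [ 0.001 -0.    -1.   ] F [-0.2  0.3 -0.5] open 61.0 q [-0.4   0.47  1.95 -0.    0.72 -2.07]
t 30.05 pos [ 498.5 -209.4   28.2] jawyaw 95.65 xdir [ 0.001 -0.001 -1.   ] F [-0.2 -0.4 -0.8] open 60.8 q [-0.4   0.47  1.95 -0.    0.72 -2.07]
```

View pics/w19.png

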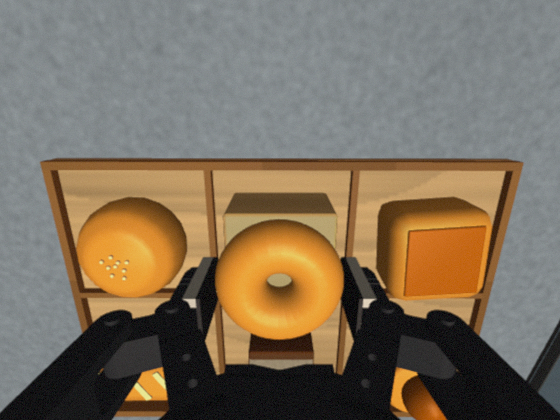

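View pics/s19.png

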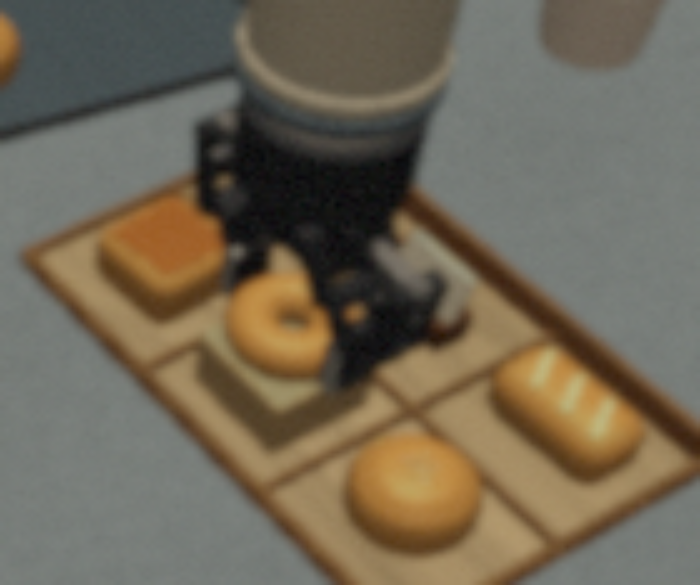

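step_arm(
  rows=[
    [-0.5,0,-0.5,0,0,0,54],
    [-0.5,0,-1,0,0,0,54],
    [-0.5,0,-1.5,0,0,0,54],
    [-0.5,0,-1.8,0,0,0,54],
    [-0.5,0,-2,0,0,0,54],
    [-0.5,0,-2,0,0,0,54],
    [-0.5,0,-2,0,0,0,54],
    [-0.5,0,-2,0,0,0,54],
  ],
)

```text
clock: 31.05
eef_pos: [498.0, -209.4, 26.3]
tcp_rot: [-2.107, 1.569, -0.438]
contact_force: [-1.3, 0.1, 3.2]
opening: 0.71
```

step_arm(
  rows=[
    [0,0,0,0,0,0,64],
    [0,0,0,0,0,0,68],
    [0,0,0,0,0,0,70],
    [0,0,0,0,0,0,70],
    [0,0,10,0,0,0,70],
    [0,0,35,0,0,0,72],
    [0,0,70,0,0,0,75],
    [0,0,120,0,0,0,78],
  ],
)

```text
clock: 32.05
eef_pos: [497.2, -209.1, 147.2]
tcp_rot: [1.193, 1.57, 2.862]
contact_force: [1.2, -0.7, 0.3]
opening: 0.912
```

```bash
python3 - <<'E'
from h import *
im,d,T,W=wcloud();save('w20.png',im);blobs(W,d,55,78);blobs(W,d,20,50)
im,d=vision.grab_frame('side');save('s20.png',cv2.resize(im[180:340,280:460],None,fx=4.2,fy=3.7))
E
```

```text
t 32.05 pos [ 497.2 -209.1  147.2] jawyaw 95.65 xdir [-0.  0. -1.] F [ 1.2 -0.7  0.3] open 77.9 q [-0.4   0.29  1.88 -0.    0.97 -2.07]
[278. 203.] [ 497.  -209.9] [60.2 60.6] 69.4 circ [ 497.1 -209.7] top 73.4
[188. 193.] [ 505.6 -294.9] [56.2 57.8] 1.2 circ [ 507.2 -295.4] top 47.5
[279. 169.] [ 477.4 -211. ] [18.  57.9] 4.4 circ [ 478.5 -210.8] top 48.7
[371. 193.] [ 487.7 -123. ] [52.2 53.6] 9.3 circ [ 488.7 -122.6] top 47.3
[547. 204.] [483.4  53.1] [56.9 24.1] 13.6 circ [480.5  64.8] top 38.5
[356. 269.] [ 570.5 -118.1] [36.2 50.9] 43.9 circ [ 575.7 -113. ] top 46.7
[200. 270.] [ 592.2 -288.9] [37.4 68.5] 6.7 circ [ 593.5 -289.3] top 44.5
[280. 273.] [ 579.  -199.9] [16.  43.7] 3.6 circ [ 580.8 -199.8] top 49.1
[279. 307.] [ 627.6 -196.4] [  7.  179.4] 5.6 circ [ 629.3 -196.3] top 30.5
```

View pics/w20.png

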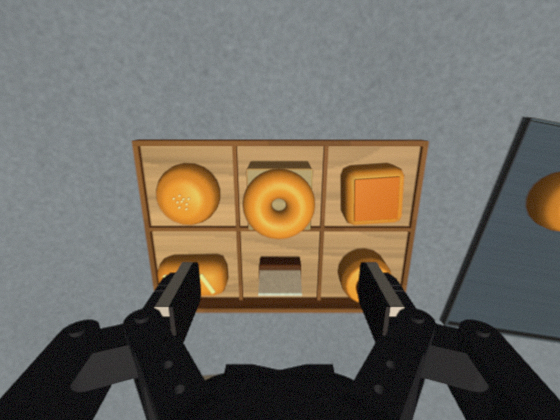

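View pics/s20.png

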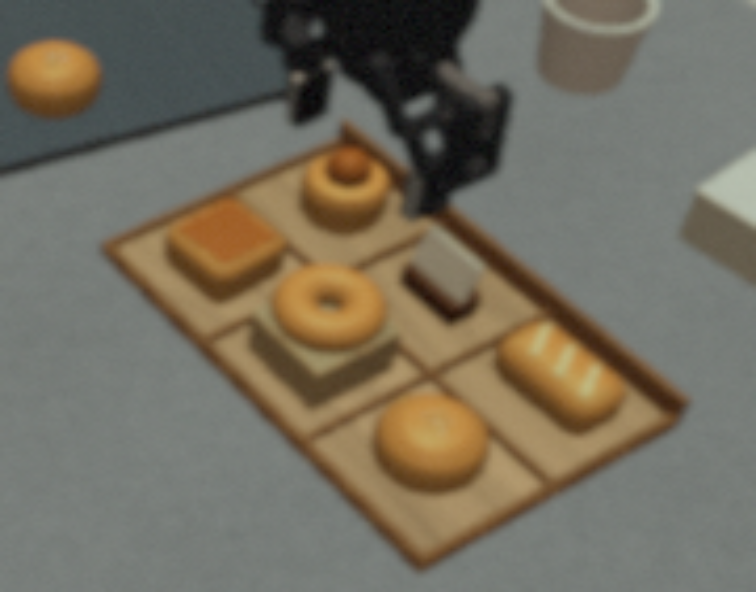

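Everything is placed: the ring centre (497.0, -209.8) is within 1 mm of the riser centre (497.7, -209.2), and its top is at z 73. The gripper is well clear, so I'm handing in.

```bash
python3 - <<'E'
from h import *
print(order.sign_off())
E
```

```text
the job is handed in; nothing more can be done
None
```

The tray is complete and handed in at about 32 s. I placed the long roll behind the round bun, the topknot bun behind the square bun, the riser in the front middle cell, and the ring bun on top of the riser, in that order. I did not handle the spare buns, the two buns already in the tray or the look-alikes.

**Last checks:** measured from the wrist camera, in mm against the cell centres I had measured.

| Piece | Measured centre | Target | Top height |
|---|---|---|---|
| Long roll | (594, -288) | (594, -287) | 45 (44 expected) |
| Topknot bun | (576, -113) | (576, -112) | 65 (66 expected) |
| Riser | (498, -209) | (497, -209) | 49 (48 expected) |
| Ring bun | (497, -210) | (498, -209), on the riser | 73 (73 expected) |

- **Buns in the tray:** the round and square buns still measure within about 2 mm of where they stood at the start.
- **Forces:** none of the force readings I took went above about 4 N. The verdict itself was not reported.

**What disagreed:**
- **Cameras:** the three views differed by up to about 3–5 mm in y for some objects. I took the wrist view as the reference for grasps and cross-checked the tray between the wrist and top views.
- **Fingertips:** they sat 27–34 mm behind the reported TCP when open, further back than the description suggests, so I set grasp heights from the measured tips.

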